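# Lay out the control trainer board

### The job

Lay out the control trainer board ready for wiring. Stand the transformer on the plywood in line with the lamp holder and the terminal strip, midway between them; on the aluminium strip along the back of the board stand the wide two-pole contactor straight behind the transformer and the relay socket straight behind the lamp holder, both centred on the strip's width, and stand the relay on top of the socket, in the middle between its shoulders. Have every part upright and square with the board, set down rather than dropped, and leave the narrow spare contactor where it is.

Things in the scene. Friction and masses are not known exactly. Their poses are not given: they have to be found in the camera images.
- board: Plywood board, flat and fixed on the table, 240 (x) by 370 (y) by 15 mm thick. Origin: centre of its underside; x points away from the robot to its back edge, y left, z up. Turned by up to 0.2 rad. On it along the back an aluminium strip 45 mm wide (x), 350 long, 3 thick, centre line at board x = +65 mm: plywood surface 15 mm, strip surface 18 mm above the table.
- lamp_holder: Round white porcelain lamp holder without a lamp, 72 mm across and 34 mm high, fixed on the front part of the board at board x = -50 mm, 125 mm to one side of the board's middle (left or right varies). Origin: centre of its underside, on the plywood. Axes parallel to the board's.
- terminal_strip: Black terminal strip with two rows of brass screws, 32 (x) by 84 (y) by 23 mm high, fixed on the board at board x = -50 mm, 125 mm to the other side of the middle than the lamp holder. Origin: centre of its underside, on the plywood. Axes parallel to the board's.
- transformer: Loose transformer, about 0.5 kg: dark laminated steel core 44 (x) by 62 (y) by 50 mm high, copper coil showing at both y ends (82 mm overall), white terminal block on top (58 mm high overall). Grip it across its 44 mm, along x. Origin: centre of its underside. Axes: z up, x and y along its sides.
- contactor: Loose two-pole contactor, about 0.28 kg, the wide one: black base 60 (x) by 58 (y) by 22 mm high, two pairs of brass terminals at its x ends; upper body 38 by 58 mm up to 48 mm high; grey cap up to 56 mm. Its y sides are flat up to 48 mm: grip it across 58 mm, along y. Origin: centre of its underside. Axes: z up, x and y along its sides.
- socket: Loose grey relay socket, 0.09 kg: base 44 (x) by 80 (y) by 18 mm high, at each y end a raised shoulder 14 mm wide, top 26 mm above the underside. Flat seat between them 52 mm (y) by 44 mm (x), 18 mm above the underside, with drawn pin holes (the relay just stands there). Grip it across 44 mm, along x, at mid-length. Origin: centre of its underside. Axes: z up, x and y along its sides.
- relay: Loose plug-in relay, about 0.08 kg: upright block with clear cover, a copper coil inside and a black foot, 36 by 36 by 48 mm high, flat underside. Origin: centre of its underside. Axes: z up, x and y along its sides.
- spare_contactor: Loose one-pole contactor, not needed: like the two-pole one but narrow, 60 (x) by 32 (y) by 56 mm high, one pair of brass terminals. Origin: centre of its underside. Axes: z up, x and y along its sides.

How it is judged:
By the outcome, as a careful person would: the job done as asked, in the order asked, and still so for the second after the job is handed in, with the robot touching nothing.
It also fails if it takes over 106 s, if anything falls off the work surface, if the arm or the gripper's body presses on something with over 40 N, if the wrist force passes 120 N, or if a joint passes its speed limit or range.

### The arm

A 6-joint arm with a two-finger parallel gripper is mounted at the origin on the work surface. World frame = base frame: x ahead of the robot, y to its left, z up, the work surface at z = 0. Lengths are in m, angles in rad, forces in N, time in s.
With the tool pointing down it reaches from about 0.375 to 0.9 m from the base axis. Payload 3.1 kg.
Tool frame: the origin (TCP) lies between the finger pads; the fingertips stand 11 mm ahead of it and the grasp point (between the pads) lies 8 mm behind it; z points along the fingers, y is the line along which they close (so a half turn about z gives the same grasp; the last joint's range is limited). The gripper opens to 87 mm and grips with 3 to 60 N. Pads are 19 mm wide; open, the fingers measure 117 mm over their backs; the gripper's body (75 mm by 190 mm) begins 51 mm behind the grasp point.
Start: joints at [0.979, 0.527, 1.433, -0, 1.181, -0.178], TCP at [0.251, 0.572, 0.234] pointing down, gripper open.
Joint ranges: [-3.08, 3.08], [-0.75, 2.2], [0.22, 2.44], [-1.43, 4.57], [0, 2.65], [-2.85, 2.85]. Speed limits (rad/s): [2.79, 2.79, 3.14, 3.14, 3.14, 3.14].

### API

Orientations are given as a unit quaternion [x, y, z, w].
In Python, from rig import get_obs, camera, hand_in gives the robot as it stands.
- The arm moves only by the shell command python3 -m pendant 'ROWS' [FORCE]. ROWS is JSON, a list that holds one entry, the list of rows, each a list of 7 numbers: the shift along the tool's x, y, z in m, then the turn, a rotation vector about the tool's x, y, z in degrees, then the opening, from 0 (shut) to 1 (fully open). In form: [[[x, y, z, ax, ay, az, fingers], ...]]. A call has exactly 5 rows; each row shifts and turns the commanded pose from where the row before left it, along the tool's axes as they then stand; what a row does not reach is not made up. A row lasts 1/8 s, in which the tool goes at most 62.5 mm and 10.7 degrees, less where a joint would pass 70% of its speed; a pose out of reach is approached as far as the arm can. A call with a gripper value outside its range is refused whole. The fingers move at their own pace and stop on an object; FORCE is the grip in N (left out, the last holds). Time passes only in rows, so rows that do not move let the fingers close, or fill a call up. It gives the time, the measured TCP pose, the force, the opening and the grip force at its end, in the units of the state.
- get_obs(): the state, without advancing time (a new reading comes with each control period).
- camera(name): name is "side" or "top" or "wrist"; returns a dict with "img" (400x640x3 uint8, red, green, blue), "intrinsics" (3x3 intrinsics, pixels), "R" (3x3) and "t" (3): a world point X has camera coordinates R X + t; the wrist camera has in their place "T_tool_cam" (4x4, takes a point from camera to tool coordinates, whose origin is the TCP and whose axes are the flange's). Camera axes: x right, y down, z forward; pixel columns grow to the right and rows downward; lengths in m; the calibration is good to about 2 mm. The wrist camera is an equidistant fisheye: a pixel r from the principal point sees the ray r / f radians off the axis. A picture is of the moment at which its call begins: read the wrist's pose just before it. There is no depth.
- hand_in(): hands the job in; it is judged then, once.
The state is a dict: "time": time; "q": joint angles; "joint_velocities": joint speeds; "joint_torque": joint torques, N m; "position": TCP position; "tool_rot": TCP orientation; "ft_force": force on the tool from outside, world axes, zero at the start; "moment": the same for the moment, N m; "grip_width": finger opening in m; "grip_force": force on a finger pad.
Only numpy, scipy, OpenCV 4.12 (cv2) and the standard library are available. Lean on these libraries where they do the work, as an engineer would, in place of code of your own. Each camera call takes 0.05 s, during which the arm holds its last target. There are 200 camera calls.

## Working session

There is one attempt and no reset: what is moved stays moved. The work goes in short steps, Python scripts to look and compute and a shell command to move; the robot and the scene stay as the last step left them, time stands still between calls to the robot, and variables do not carry over. Pictures are saved under pics/ and viewed, at most 14 in all, crops included, and the job is handed in when it is done.

```bash
mkdir -p pics; ls; cat > h.py <<'E'
import cv2,numpy as np
from rig import get_obs,camera,hand_in
def snap(n,f):
    o=get_obs();c=camera(n);cv2.imwrite('pics/'+f+'.png',c['img'][:,:,::-1]);np.save('pics/'+f+'.npy',dict(c=c,o=o),allow_pickle=True);return o,c
E
python3 - <<'E'
from h import *
for n in ['side','top','wrist']:
    o,c=snap(n,n+'0')
    print(n,np.round(c['intrinsics'],1).tolist(),{k:np.round(v,3).tolist() for k,v in c.items() if k not in('img','intrinsics')})
print(o)
E
```

```text
pics
side [[378.3, 0.0, 318.9], [0.0, 378.3, 210.0], [0.0, 0.0, 1.0]] {'R': [[0.987, -0.16, -0.005], [-0.1, -0.595, -0.798], [0.124, 0.788, -0.603]], 't': [-0.484, 0.075, 1.193]}
top [[508.2, 0.0, 318.3], [0.0, 508.2, 198.7], [0.0, 0.0, 1.0]] {'R': [[0.002, -1.0, 0.012], [-0.996, -0.003, -0.085], [0.085, -0.012, -0.996]], 't': [-0.009, 0.496, 1.343]}
wrist [[309.7, 0.0, 317.3], [0.0, 309.7, 194.7], [0.0, 0.0, 1.0]] {'T_tool_cam': [[-0.001, -0.956, -0.292, 0.08], [1.0, -0.001, -0.001, -0.001], [0.001, -0.292, 0.956, -0.151], [0.0, 0.0, 0.0, 1.0]]}
{'time': 0.1, 'q': array([ 9.78494919e-01,  5.28390938e-01,  1.43374797e+00, -3.67222405e-05,
        1.18139165e+00, -1.78507791e-01]), 'joint_velocities': array([ 0.00067796, -0.00108702, -0.00149449,  0.0009919 , -0.00241646,
        0.00087123]), 'joint_torque': array([-4.28335716e-04, -4.40985060e+01, -1.77150357e+01,  6.34600315e-02,
        5.33483410e-02, -2.06549623e-05]), 'position': array([0.25093621, 0.57173083, 0.2326669 ]), 'tool_rot': array([ 2.05416949e-01,  9.78674071e-01, -9.04262770e-04, -3.48529321e-04]), 'ft_force': array([-1.09798661, -0.06028242, -0.73603295]), 'moment': array([0.0166973 , 0.01532107, 0.02312868]), 'grip_force': 0.0, 'grip_width': 0.08701340674562731}
```

View pics/top0.png

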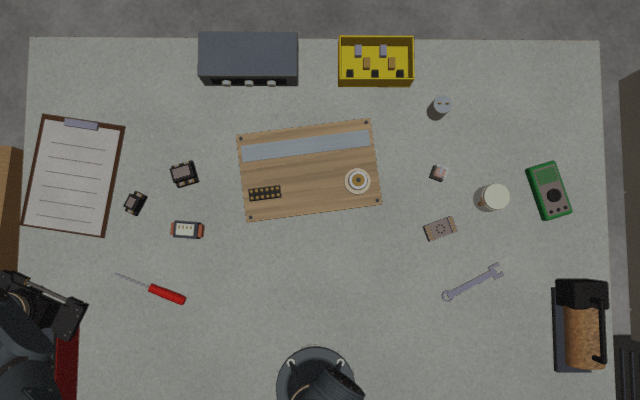

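View pics/side0.png

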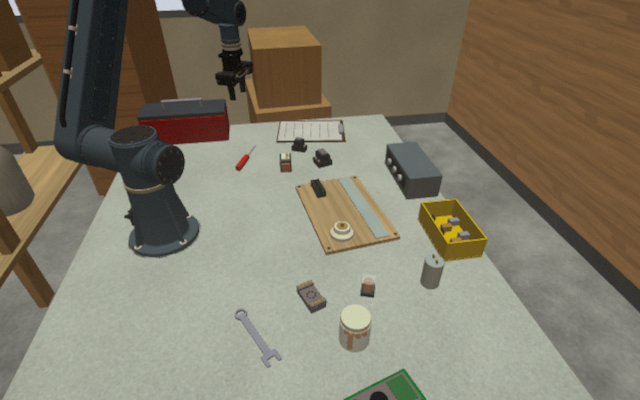

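Top view: the board's corners are at about (237,133), (370,119), (382,205) and (248,221). The transformer is at (187,230), contactor (184,174), spare (135,203), socket (440,228), relay (439,173), lamp holder (358,181) and terminal strip (265,192). The side view shows the same layout.

```bash
cat >> h.py <<'E'
from scipy.spatial.transform import Rotation as Ro
def ray(d,uv):
    """origin and unit directions in world for pixels uv of saved view d"""
    c,o=d['c'],d['o'];K=c['intrinsics'];uv=np.atleast_2d(np.float64(uv))
    p=(uv-K[:2,2])/K[0,0]
    if 'R' in c:
        v=np.c_[p,np.ones(len(p))]@c['R'];org=-c['R'].T@c['t']
    else:
        r=np.linalg.norm(p,axis=1)[:,None];v=np.c_[p/r*np.sin(r),np.cos(r)]
        T=c['T_tool_cam'];Rw=Ro.from_quat(o['tool_rot']).as_matrix()
        v=v@T[:3,:3].T@Rw.T;org=o['position']+Rw@T[:3,3]
    return org,v/np.linalg.norm(v,axis=1)[:,None]
def load(f): return np.load('pics/'+f+'.npy',allow_pickle=True).item()
def plane(d,uv,z):
    o,v=ray(d,uv);return o+v*((z-o[2])/v[:,2])[:,None]
def tri(obs):
    """obs: list of (d,uv) -> point, residuals(m)"""
    A=np.zeros((3,3));b=np.zeros(3);L=[]
    for d,uv in obs:
        o,v=ray(d,uv);P=np.eye(3)-np.outer(v[0],v[0]);A+=P;b+=P@o;L.append((o,P))
    X=np.linalg.solve(A,b);return X,[np.linalg.norm(P@(X-o)) for o,P in L]
def project(d,X):
    c,o=d['c'],d['o'];K=c['intrinsics'];X=np.atleast_2d(X)
    if 'R' in c: p=X@c['R'].T+c['t'];q=p[:,:2]/p[:,2:]
    else:
        T=c['T_tool_cam'];p=(X-o['position'])@Ro.from_quat(o['tool_rot']).as_matrix();p=(p-T[:3,3])@T[:3,:3]
        s=np.linalg.norm(p[:,:2],axis=1)[:,None];q=p[:,:2]/s*np.arctan2(s,p[:,2:])
    return q*K[0,0]+K[:2,2]
def axes():
    o=get_obs();R=Ro.from_quat(o['tool_rot']).as_matrix();return o,R
def step(target,yaw_y=None):
    """shift in tool axes to world target; turn about tool z so that tool y points at yaw_y (mod pi)"""
    o,R=axes();s=R.T@(np.array(target)-o['position']);a=None
    if yaw_y is not None:
        cur=np.arctan2(R[1,1],R[0,1]);a=-np.degrees((yaw_y-cur+np.pi/2)%np.pi-np.pi/2)
    print('shift mm',np.round(s*1000,1),'turn z deg',a,'tilt',np.round(np.degrees(R[:2,2]),2),'q6',o['q'][5].round(2),'t',o['time'])
E
python3 - <<'E'
from h import *
d=load('top0')
for n,p,z in [('tr',(187,230),.058),('co',(184,174),.056),('sp',(135,203),.056),('so',(440,228),.026),('re',(439,173),.048),('lamp',(358,181),.049),('term',(265,192),.038),('bc',(309,169.5),.015)]:
    print(n,plane(d,p,z).round(3))
P=plane(d,[(237,133),(370,119),(382,205),(248,221)],.015);print(P.round(3))
step([.55,.40,.30],np.pi/2)
E
```

```text
tr [[0.411 0.333 0.058]]
co [[0.557 0.345 0.056]]
sp [[0.481 0.47  0.056]]
so [[ 0.419 -0.332  0.026]]
re [[ 0.563 -0.327  0.048]]
lamp [[ 0.541 -0.112  0.049]]
term [[0.512 0.134 0.038]]
bc [[0.576 0.018 0.015]]
[[ 0.676  0.214  0.015]
 [ 0.716 -0.149  0.015]
 [ 0.48  -0.179  0.015]
 [ 0.436  0.181  0.015]]
shift mm [-342.8  -37.2  -67.2] turn z deg -23.70901333170392 tilt [-0.05 -0.08] q6 -0.18 t 0.15
```

View pics/wrist0.png

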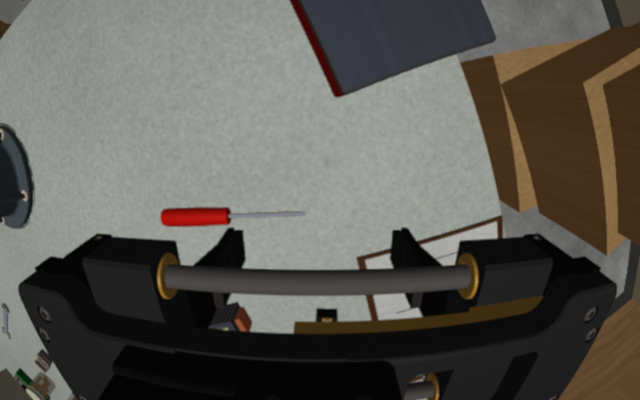

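The first wrist view looks over the side nearer the robot. The gripper hides rows below about 230, so parts must lie under the camera, about 8 cm behind the TCP.

```bash
python3 - <<'E'
from h import *
step([.60,.36,.25],np.pi/2)
E
```

```text
shift mm [-404.7  -53.6  -17.2] turn z deg -23.70901333170392 tilt [-0.05 -0.08] q6 -0.18 t 0.15
```

```bash
python3 -m pendant '[[[-0.058,-0.0077,-0.0025,0,0,0,1],[-0.058,-0.0077,-0.0025,0,0,0,1],[-0.058,-0.0077,-0.0025,0,0,0,1],[-0.058,-0.0077,-0.0025,0,0,0,1],[-0.058,-0.0077,-0.0025,0,0,0,1]]]'; python3 -m pendant '[[[-0.058,-0.0077,-0.0025,0,0,0,1],[-0.058,-0.0077,-0.0025,0,0,0,1],[0,0,0,0,0,-8,1],[0,0,0,0,0,-8,1],[0,0,0,0,0,-7.7,1]]]'; python3 - <<'E'
from h import *
snap('wrist','w1');step([.50,.36,.25],np.pi/2)
E
```

```text
time: 0.78
position: [0.5026, 0.4192, 0.2458]
tool_rot: [0.205, 0.979, -0.0, -0.0]
ft_force: [0.9, 0.7, -0.1]
grip_width: 0.0871
grip_force: 0.0
time: 1.4
position: [0.6013, 0.3592, 0.2503]
tool_rot: [-0.002, 1.0, -0.0, -0.001]
ft_force: [0.6, 0.1, 0.5]
grip_width: 0.087
grip_force: 0.0
shift mm [101.2   1.4   0.5] turn z deg 0.3867562624755279 tilt [-0.07 -0.03] q6 -1.2 t 1.45
```

View pics/w1.png

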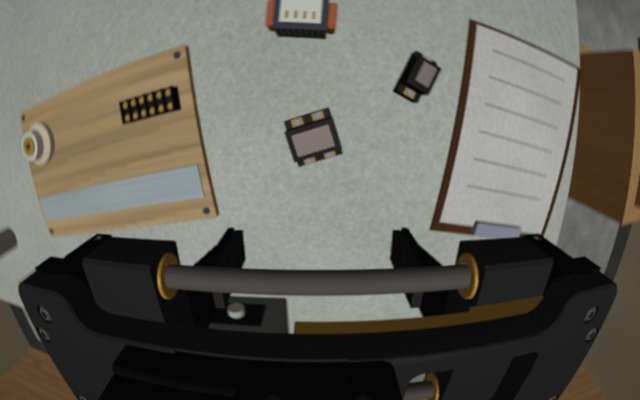

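```bash
python3 -m pendant '[[[0.05,0,0,0,0,0.4,1],[0.05,0,0,0,0,0,1],[0,0,0,0,0,0,1],[0,0,0,0,0,0,1],[0,0,0,0,0,0,1]]]' >/dev/null; python3 -c "
from h import *
snap('wrist','w2')"
python3 -m pendant '[[[-0.02,-0.056,0,0,0,0,1],[-0.02,-0.056,0,0,0,0,1],[-0.02,-0.056,0,0,0,0,1],[-0.02,-0.056,0,0,0,0,1],[-0.02,-0.056,0,0,0,0,1]]]' >/dev/null
python3 -m pendant '[[[-0.02,-0.056,0,0,0,0,1],[0,0,0,0,0,0,1],[0,0,0,0,0,0,1],[0,0,0,0,0,0,1],[0,0,0,0,0,0,1]]]' ; python3 -c "
from h import *
snap('wrist','w3')"
python3 -m pendant '[[[0,-0.06,0,0,0,0,1],[0,-0.06,0,0,0,0,1],[0,-0.06,0,0,0,0,1],[0,-0.06,0,0,0,0,1],[0,-0.06,0,0,0,0,1]]]' >/dev/null
python3 -m pendant '[[[0.02,-0.03,0,0,0,0,1],[0,0,0,0,0,0,1],[0,0,0,0,0,0,1],[0,0,0,0,0,0,1],[0,0,0,0,0,0,1]]]' ; python3 -c "
from h import *
snap('wrist','w4')"
python3 -m pendant '[[[0.05,0,0,0,0,0,1],[0.05,0,0,0,0,0,1],[0,0,0,0,0,0,1],[0,0,0,0,0,0,1],[0,0,0,0,0,0,1]]]' ; python3 -c "
from h import *
snap('wrist','w5')
A=[('w1',(.557,.345,.05)),('w2',(.557,.345,.05)),('w2',(.411,.333,.05)),('w1',(.411,.333,.05)),('w4',(.419,-.332,.02)),('w5',(.419,-.332,.02)),('w4',(.563,-.327,.04)),('w5',(.563,-.327,.04))]
ims=[];s=45;f=200/(2*s)
for n,X in A:
    d=load(n);u=project(d,X)[0].round().astype(int);im=d['c']['img'][:,:,::-1]
    im=cv2.copyMakeBorder(im,s,s,s,s,cv2.BORDER_CONSTANT);ims.append(cv2.resize(im[u[1]:u[1]+2*s,u[0]:u[0]+2*s],(200,200),interpolation=cv2.INTER_CUBIC));print(n,u-s)
cv2.imwrite('pics/m1.png',np.vstack([np.hstack(ims[:4]),np.hstack(ims[4:])]))
"
```

```text
time: 3.38
position: [0.6186, 0.0245, 0.2511]
tool_rot: [0.003, 1.0, 0.0, -0.0]
ft_force: [0.3, 0.1, 0.1]
grip_width: 0.0869
grip_force: 0.0
time: 4.68
position: [0.5972, -0.3053, 0.2512]
tool_rot: [0.003, 1.0, 0.0, 0.0]
ft_force: [0.2, 0.4, -0.5]
grip_width: 0.0869
grip_force: 0.0
time: 5.35
position: [0.498, -0.3063, 0.2513]
tool_rot: [0.003, 1.0, -0.001, 0.001]
ft_force: [0.3, 0.0, -0.6]
grip_width: 0.0874
grip_force: 0.0
w1 [262  90]
w2 [262 171]
w2 [249  48]
w1 [251 -35]
w4 [251 -19]
w5 [253  59]
w4 [255  97]
w5 [258 176]
```

View pics/m1.png

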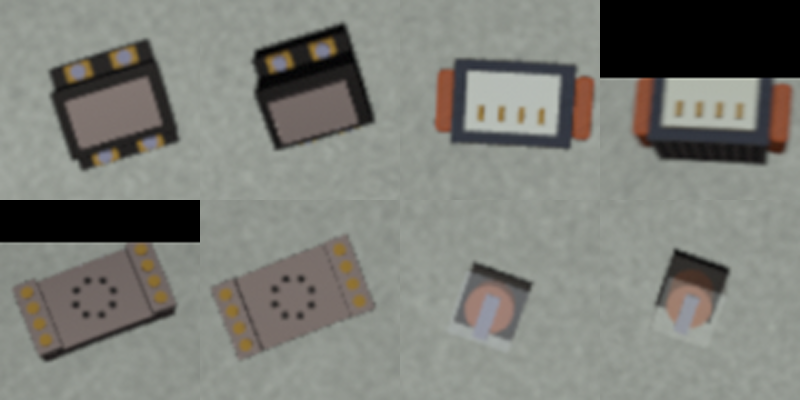

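View pics/w3.png

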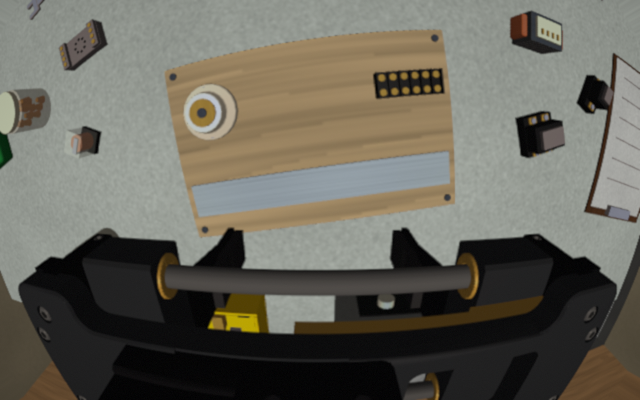

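```bash
cat > fit.py <<'E'
from h import *
from scipy.optimize import least_squares
k=200/90
def M(o,pts,off=(0,0)): return (np.array(pts,float)-off+.5)/k-.5+np.array(o)
def rect(a,b,z): return np.array([[-a,-b,z],[-a,b,z],[a,b,z],[a,-b,z]])/1000   # TL TR BR BL
def fit(obs,p0):
    """obs: (view, pixels, model pts) -> x,y,z,yaw"""
    D=[(load(v) if isinstance(v,str) else v,u,m) for v,u,m in obs]
    def pose(p,m): return Ro.from_euler('z',p[3]).apply(m)+p[:3]
    f=lambda p:np.concatenate([(project(d,pose(p,m))-u).ravel() for d,u,m in D])
    r=least_squares(f,p0,loss='soft_l1',f_scale=1.);return r.x,f(r.x)
def draw(im,org,s,d,p,ms):
    for m in ms:
        q=(project(d,Ro.from_euler('z',p[3]).apply(m)+p[:3])-org+.5)*s-.5
        cv2.polylines(im,[np.round(q*16).astype(np.int32)],True,(0,255,0),1,cv2.LINE_AA,4)
E
cat > f1.py <<'E'
from fit import *
R={}
b22=rect(30,29,22);b48=rect(19,29,48)
R['contactor']=fit([('w1',M((262,90),[(50,70),(150,40),(178,140),(83,168)]),b22),('w2',M((262,171),[(53,52),(147,24)]),b22[:2]),('w2',M((262,171),[(172,123),(77,150)]),b48[2:])],[.557,.345,0,.2])
c50=rect(22,31,50)
R['transformer']=fit([('w2',M((249,48),[(55,59),(176,66),(171,148),(52,141)]),c50),('w1',M((251,-35),[(52,143),(172,137)]),c50[2:][::-1])],[.41,.33,0,0])
s26=rect(22,40,26)
R['socket']=fit([('w5',M((253,59),[(12,88),(148,35),(174,108),(41,158)]),s26),('w4',M((251,-19),[(14,87),(174,105)]),s26[[0,2]])],[.419,-.332,0,.3])
r0=rect(18,18,0);r48=rect(18,18,48)
R['relay']=fit([('w4',M((255,97),[(73,64),(132,82)]),r0[:2]),('w4',M((255,97),[(47,138),(118,152)]),r48[[3,2]]),('w5',M((258,176),[(75,50),(128,68)]),r0[:2]),('w5',M((258,176),[(54,130),(108,147)]),r48[[3,2]])],[.563,-.327,0,-.2])
B=rect(120,185,15);S=rect(22.5,175,18)+[.065,0,0]
R['board']=fit([('w3',np.array([(166,71),(441,30),(455,203),(202,236)]),B),('w3',np.array([(191,187),(448,152),(450,183),(198,217)]),S),('w1',np.array([(22,116),(186,46),(217,213),(52,235)]),B),('w1',np.array([(39,199),(200,166),(203,198),(42,221)]),S)],[.576,.018,0,.12])
for n,(p,r) in R.items(): print(n,(p*1000).round(1),'res',r.round(1).tolist())
P={n:v[0] for n,v in R.items()}
np.save('P.npy',P,allow_pickle=True)
E
python3 f1.py; cat > ov.py <<'E'
from fit import *
P=np.load('P.npy',allow_pickle=True).item()
W={'contactor':[rect(30,29,22),rect(19,29,48)],'transformer':[rect(22,31,50),rect(22,31,0)],'socket':[rect(22,40,26),rect(22,40,0)],'relay':[rect(18,18,0),rect(18,18,48)]}
ims=[];h=28
for n in W:
  for v in {'contactor':['w1','w2'],'transformer':['w2','w3'],'socket':['w5','w4'],'relay':['w4','w5']}[n]:
    hh=40 if n in('socket','transformer') else h
    d=load(v);u=project(d,P[n][:3]+[0,0,.025])[0].round().astype(int)-hh;s=200/(2*hh)
    im=cv2.copyMakeBorder(d['c']['img'][:,:,::-1],60,60,60,60,cv2.BORDER_CONSTANT)[u[1]+60:u[1]+60+2*hh,u[0]+60:u[0]+60+2*hh]
    im=cv2.resize(im,(200,200),interpolation=cv2.INTER_CUBIC);im=cv2.convertScaleAbs(im,alpha=1.5,beta=15);raw=im.copy();draw(im,u,s,d,P[n],W[n]);ims.append((raw,im));print(n,v,u,s)
g=[np.vstack([a,b]) for a,b in ims]
cv2.imwrite('pics/ov1.png',np.hstack(g[:4]));cv2.imwrite('pics/ov2.png',np.hstack(g[4:]))
E
python3 ov.py
```

```text
contactor [563.1 352.5  -7.1 290.4] res [0.2, -0.5, 0.0, -0.4, 0.6, 0.3, -0.5, 0.4, -0.1, 1.8, -0.1, 1.8, 0.3, -1.6, -0.4, -1.5]
transformer [412.  339.3  -5.5 -60.5] res [0.1, -0.1, 0.1, -1.3, 0.3, -0.3, -0.0, 0.7, -0.5, -0.4, -0.1, 4.5]
socket [ 416.3 -335.7   -6.3  346.6] res [-0.1, -0.9, -0.3, -0.6, 0.5, -0.1, -0.4, 0.2, -0.4, 0.6, 1.1, 0.8]
relay [ 569.4 -333.4   -6.1 -286.5] res [0.4, 0.6, 0.1, -0.2, 0.5, -0.5, -2.3, 1.2, -0.6, -0.5, 0.5, -1.8, -1.2, 0.6, 1.6, 0.1]
board [578.4  18.3  -2.3 134.6] res [-1.6, 1.0, 0.5, 0.5, -0.4, 1.2, -1.9, 1.9, 1.0, -0.2, -0.1, -0.5, -1.0, 0.7, 1.7, 0.3, -1.7, -4.1, 0.3, -1.6, 0.3, 4.1, -1.4, 0.6, 0.9, -2.2, -2.3, -1.3, 1.8, -1.4, 4.9, -1.2]
contactor w1 [286 109] 3.5714285714285716
contactor w2 [285 183] 3.5714285714285716
transformer w2 [261  54] 2.5
transformer w3 [495  -7] 2.5
socket w5 [255  62] 2.5
socket w4 [253 -16] 2.5
relay w4 [268 117] 3.5714285714285716
relay w5 [271 191] 3.5714285714285716
```

View pics/ov1.png

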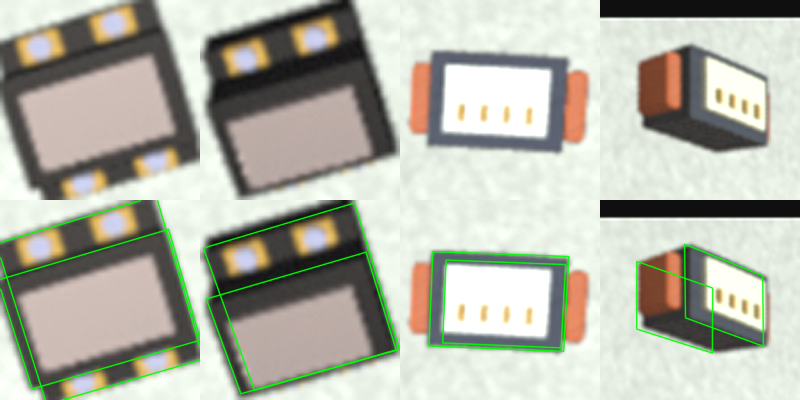

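View pics/ov2.png

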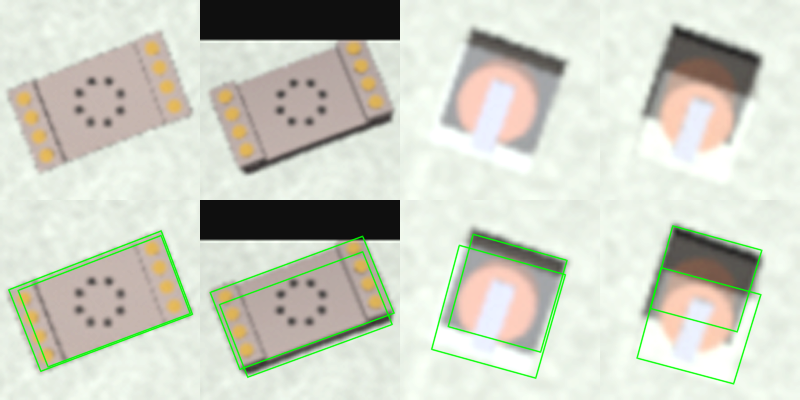

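The overlays agree to about 1 px. The heights all come out near -6 mm, so the camera has a small common offset. I'll fit all parts jointly with the shared camera error, using sub-pixel board corners.

```bash
cat > joint.py <<'E'
from fit import *
P=np.load('P.npy',allow_pickle=True).item()
def N(o,s,off,pts): return (np.array(pts,float)-off+.5)/s-.5+np.array(o)
b22=rect(30,29,22);b48=rect(19,29,48);c50=rect(22,31,50);c0=rect(22,31,0);s26=rect(22,40,26);r0=rect(18,18,0);r48=rect(18,18,48)
B=rect(120,185,15);S=rect(22.5,175,18)+[.065,0,0]
a=200/56
O=[('contactor','w1',M((262,90),[(50,70),(150,40),(178,140),(83,168)]),b22),('contactor','w2',N((285,183),a,(200,0),[(203,43),(353,2)]),b22[:2]),('contactor','w2',N((285,183),a,(200,0),[(397,152),(242,195)]),b48[2:]),
('transformer','w2',N((261,54),2.5,(400,0),[(431,52),(568,59),(562,151),(428,145)]),c50),('transformer','w3',N((495,-7),2.5,(600,0),[(688,45),(767,77)]),c50[:2]),
('socket','w5',N((255,62),2.5,(0,0),[(8,90),(161,32),(192,113),(41,172)]),s26),('socket','w4',N((253,-16),2.5,(200,0),[(210,91),(393,112)]),s26[[0,2]]),
('relay','w4',N((268,117),a,(400,0),[(470,28),(567,62)]),r0[:2]),('relay','w5',N((271,191),a,(600,0),[(675,27),(762,58)]),r0[:2]),('relay','w4',N((268,117),a,(400,0),[(432,142),(535,172)]),r48[[3,2]]),('relay','w5',N((271,191),a,(600,0),[(638,150),(730,182)]),r48[[3,2]])]
for v,idx in [('w3',(0,1,2,3,4,5,6,7)),('w1',(1,2,5,6)),('w2',(1,5)),('w4',(0,3,4,7)),('w5',(0,4))]:
    d=load(v);g=cv2.cvtColor(d['c']['img'],cv2.COLOR_RGB2GRAY);m=np.vstack([B,S])[list(idx)];p=P['board']
    u0=project(d,Ro.from_euler('z',p[3]).apply(m)+p[:3])
    if v=='w3':u0=np.array([(166,71),(441,30),(455,203),(202,236),(191,187),(448,152),(450,183),(198,217)],float)
    ok=((u0>4)&(u0<[635,232])).all(1);u=cv2.cornerSubPix(g,np.float32(u0).reshape(-1,1,2),(5,5),(-1,-1),(3,50,.01)).reshape(-1,2)
    ok&=np.linalg.norm(u-u0,axis=1)<5
    if ok.any(): O.append(('board',v,u[ok].astype(float),m[ok]))
names=['contactor','transformer','socket','relay','board']
D={v:load(v) for v in ['w1','w2','w3','w4','w5']}
T0=D['w1']['c']['T_tool_cam'].copy()
def camset(c):
    T=T0.copy();T[:3,3]+=[0,0,c[0]];T[:3,:3]=T0[:3,:3]@Ro.from_rotvec([c[1],c[2],0]).as_matrix()
    for d in D.values(): d['c']['T_tool_cam']=T
def f(x,full=False):
    camset(x[:3]);r=[]
    for n,v,u,m in O:
        p=x[3+3*names.index(n):][:3];r.append((project(D[v],Ro.from_euler('z',p[2]).apply(m)+[p[0],p[1],0])-u).ravel())
    if full:return r
    return np.concatenate(r+[x[:3]/[.003,.006,.006]])
x0=np.concatenate([[0,0,0]]+[P[n][[0,1,3]] for n in names])
s=least_squares(f,x0,loss='soft_l1');x=s.x
print('cam',x[:3].round(4))
for i,n in enumerate(names): print(n,(x[3+3*i:6+3*i]*1000).round(1)); P[n]=np.array([x[3+3*i],x[4+3*i],0,x[5+3*i]])
for o,r in zip(O,f(x,True)): print(o[0],o[1],r.round(1).tolist())
np.save('P.npy',P,allow_pickle=True);np.save('cam.npy',x[:3])
R=Ro.from_euler('z',P['board'][3])
for n,q in [('lamp',(-.05,-.125,.015)),('term',(-.05,.125,.015)),('T_tr',(-.05,0,.015)),('T_co',(.065,0,.018)),('T_so',(.065,-.125,.018))]: print(n,((R.apply(q)+P['board'][:3])*1000).round(1))
E
python3 joint.py
```

```text
cam [-0.0031  0.0036 -0.0022]
contactor [560.8 351.8 292.5]
transformer [411.5 338.6 -71.6]
socket [ 415.2 -336.2  348.2]
relay [ 566.2 -333.8 -319. ]
board [576.   17.3 133.6]
contactor w1 [-0.1, -1.0, 0.2, -1.2, 1.0, 0.0, -0.5, 0.4]
contactor w2 [-0.3, 1.6, 0.4, 0.3]
contactor w2 [0.0, -0.1, -0.6, 0.3]
transformer w2 [0.4, -0.1, 0.4, -0.4, 0.3, 1.0, -0.3, 0.6]
transformer w3 [-0.5, -0.7, -0.7, -0.4]
socket w5 [-0.1, -0.0, 0.1, -0.6, 0.3, 0.6, -0.4, 0.0]
socket w4 [-0.4, 0.2, 0.5, -0.1]
relay w4 [1.3, 0.2, 0.4, -1.1]
relay w5 [-0.2, -1.2, 0.4, -2.2]
relay w4 [-0.7, 0.2, -0.4, 0.9]
relay w5 [-0.8, 1.4, 0.5, 0.5]
board w3 [-1.1, 0.4, 0.1, 0.0, -0.4, 0.6, -0.2, -1.2, -1.1, 0.1, 4.9, -1.9]
board w1 [-0.0, -0.4, -0.6, 0.9, 1.6, -0.7, 0.0, -0.6]
board w2 [-0.7, 1.5]
board w4 [1.1, 0.5, -0.7, -0.4, 0.0, -0.7]
board w5 [1.5, 1.4]
lamp [ 543.1 -113.2   15. ]
term [509.8 134.6  15. ]
T_tr [526.5  10.7  15. ]
T_co [640.4  26.   18. ]
T_so [657.1 -97.9  18. ]
```

```bash
cat >> h.py <<'E'
def board(p,P=None):
    P=P or np.load('P.npy',allow_pickle=True).item();b=P['board'];return Ro.from_euler('z',b[3]).apply(p)+b[:3]
def plan(target,yaw_y,flip=False):
    """first turn about tool z, then shift: print turn, rows, the shift in turned axes, q6 estimate"""
    o,R=axes();cur=np.arctan2(R[1,1],R[0,1]);dy=(yaw_y-cur+np.pi/2)%np.pi-np.pi/2
    if flip: dy-=np.sign(dy)*np.pi
    R2=Ro.from_euler('z',dy).as_matrix()@R
    s=(R2.T@(np.array(target)-o['position']))*1000
    q1=np.arctan2(target[1],target[0])
    print('turn',round(-np.degrees(dy),2),'shift',s.round(1),'rows',np.ceil(np.linalg.norm(s)/62.5),'q6 end ~',round(o['q'][5]-dy*1+(q1-o['q'][0]),2),'q6',o['q'][5].round(2),'pos',o['position'].round(4),'tilt deg',np.degrees(R[:2,2]).round(2),'t',round(o['time'],2))
E
python3 - <<'E'
from h import *
P=np.load('P.npy',allow_pickle=True).item();t=P['transformer']
for fl in (0,1): plan([t[0],t[1],.2],t[3],fl)
E
```

```text
turn -86.25 shift [-636.9  132.3   51.7] rows 11.0 q6 end ~ -2.38 q6 -2.31 pos [ 0.4979 -0.3062  0.2512] tilt deg [ 0.06 -0.04] t 5.4
turn 93.75 shift [ 637.  -132.2   50.6] rows 11.0 q6 end ~ 0.76 q6 -2.31 pos [ 0.4979 -0.3062  0.2512] tilt deg [ 0.06 -0.04] t 5.4
```

```bash
python3 -m pendant '[[[0,0,0,0,0,9.4,1],[0,0,0,0,0,9.4,1],[0,0,0,0,0,9.4,1],[0,0,0,0,0,9.4,1],[0,0,0,0,0,9.4,1]]]' >/dev/null; python3 -m pendant '[[[0,0,0,0,0,9.4,1],[0,0,0,0,0,9.4,1],[0,0,0,0,0,9.4,1],[0,0,0,0,0,9.4,1],[0,0,0,0,0,9.15,1]]]' >/dev/null
python3 -m pendant '[[[0.058,-0.012,0.004,0,0,0,1],[0.058,-0.012,0.004,0,0,0,1],[0.058,-0.012,0.004,0,0,0,1],[0.058,-0.012,0.004,0,0,0,1],[0.058,-0.012,0.004,0,0,0,1]]]'>/dev/null;python3 -m pendant '[[[0.058,-0.012,0.004,0,0,0,1],[0.058,-0.012,0.004,0,0,0,1],[0.058,-0.012,0.004,0,0,0,1],[0.058,-0.012,0.004,0,0,0,1],[0.058,-0.012,0.004,0,0,0,1]]]'>/dev/null
python3 -m pendant '[[[0.057,-0.012,0.004,0,0,0,1],[0,0,0.03,0,0,0,1],[0,0,0.03,0,0,0,1],[0,0,0,0,0,0,1],[0,0,0,0,0,0,1]]]'
python3 - <<'E'
from h import *
P=np.load('P.npy',allow_pickle=True).item();t=P['transformer']
plan([t[0],t[1],.020],t[3])
snap('wrist','w6')
E
```

```text
time: 8.52
position: [0.412, 0.3395, 0.1477]
tool_rot: [0.732, 0.681, 0.001, 0.0]
ft_force: [0.3, -0.5, -0.7]
grip_width: 0.0864
grip_force: 0.0
turn -0.05 shift [ -1.1  -0.6 127.7] rows 3.0 q6 end ~ 0.76 q6 0.55 pos [0.412  0.3395 0.1477] tilt deg [0.07 0.04] t 8.53
```

```bash
python3 -m pendant '[[[-0.001,-0.0006,0.045,0,0,0,1],[0,0,0.04,0,0,0,1],[0,0,0.025,0,0,0,1],[0,0,0.0175,0,0,0,1],[0,0,0,0,0,0,1]]]'; python3 -m pendant '[[[0,0,0,0,0,0,0.4],[0,0,0,0,0,0,0.4],[0,0,0,0,0,0,0.4],[0,0,0,0,0,0,0.4],[0,0,0,0,0,0,0.4]]]' 40;  python3 -m pendant '[[[0,0,0,0,0,0,0.4],[0,0,0,0,0,0,0.4],[0,0,0,0,0,0,0.4],[0,0,0,0,0,0,0.4],[0,0,0,0,0,0,0.4]]]' 40
```

```text
time: 9.2
position: [0.4107, 0.3379, 0.0194]
tool_rot: [0.732, 0.681, -0.0, -0.0]
ft_force: [-0.2, 0.2, 0.2]
grip_width: 0.0872
grip_force: 0.0
time: 9.82
position: [0.4109, 0.3381, 0.0197]
tool_rot: [0.732, 0.681, 0.001, 0.0]
ft_force: [2.5, -0.9, 0.9]
grip_width: 0.0449
grip_force: 1.1
time: 10.45
position: [0.411, 0.3382, 0.0197]
tool_rot: [0.732, 0.681, 0.001, 0.0]
ft_force: [2.0, -0.4, 3.0]
grip_width: 0.0439
grip_force: 40.0
```

```bash
python3 -m pendant '[[[0,0,-0.02,0,0,0,0.4],[0,0,-0.04,0,0,0,0.4],[0,0,-0.06,0,0,0,0.4],[0,0,-0.01,0,0,0,0.4],[0,0,0,0,0,0,0.4]]]'
python3 - <<'E'
from h import *
P=np.load('P.npy',allow_pickle=True).item()
plan([*board([-.05,0,0])[:2],.040],P['board'][3])
E
```

```text
time: 11.08
position: [0.4091, 0.3374, 0.1488]
tool_rot: [0.732, 0.681, -0.001, -0.0]
ft_force: [0.2, 0.9, -5.1]
grip_width: 0.0436
grip_force: 40.0
turn -11.81 shift [-339.3   73.1  109.1] rows 6.0 q6 end ~ -0.11 q6 0.55 pos [0.4091 0.3374 0.1488] tilt deg [-0.13 -0.06] t 11.07
```

```bash
python3 -m pendant '[[[0,0,0,0,0,-5.9,0.4],[0,0,0,0,0,-5.9,0.4],[-0.03,0.006,0,0,0,0,0.4],[-0.05,0.011,0,0,0,0,0.4],[-0.055,0.012,0,0,0,0,0.4]]]' >/dev/null
python3 -m pendant '[[[-0.055,0.012,0,0,0,0,0.4],[-0.055,0.012,0,0,0,0,0.4],[-0.05,0.011,0,0,0,0,0.4],[-0.03,0.006,0,0,0,0,0.4],[-0.0143,0.0031,0,0,0,0,0.4]]]' >/dev/null
python3 -m pendant '[[[0,0,0.03,0,0,0,0.4],[0,0,0.03,0,0,0,0.4],[0,0,0.02,0,0,0,0.4],[0,0,0,0,0,0,0.4],[0,0,0,0,0,0,0.4]]]'
python3 - <<'E'
from h import *
P=np.load('P.npy',allow_pickle=True).item()
plan([*board([-.05,0,0])[:2],.036],P['board'][3])
E
```

```text
time: 12.95
position: [0.5277, 0.012, 0.0694]
tool_rot: [0.658, 0.753, -0.0, -0.0]
ft_force: [-0.4, 0.2, -3.3]
grip_width: 0.0438
grip_force: 40.0
turn 0.02 shift [-1.2 -1.3 33.4] rows 1.0 q6 end ~ -0.11 q6 -0.32 pos [0.5277 0.012  0.0694] tilt deg [-0.05  0.02] t 12.95
```

```bash
python3 -m pendant '[[[-0.0012,-0.0013,0.015,0,0,0,0.4],[0,0,0.010,0,0,0,0.4],[0,0,0.005,0,0,0,0.4],[0,0,0.002,0,0,0,0.4],[0,0,0,0,0,0,0.4]]]'
python3 -m pendant '[[[0,0,0.001,0,0,0,0.4],[0,0,0.0005,0,0,0,0.4],[0,0,0,0,0,0,0.4],[0,0,0,0,0,0,0.4],[0,0,0,0,0,0,0.4]]]'; python3 -c "
from h import *
plan([*board([-.05,0,0])[:2],.036],np.load('P.npy',allow_pickle=True).item()['board'][3])"
```

```text
time: 13.58
position: [0.527, 0.01, 0.0375]
tool_rot: [0.658, 0.753, -0.0, -0.0]
ft_force: [0.3, 0.3, -4.8]
grip_width: 0.0436
grip_force: 40.0
time: 14.2
position: [0.5269, 0.01, 0.0361]
tool_rot: [0.658, 0.753, 0.0, 0.0]
ft_force: [0.4, -0.2, -4.3]
grip_width: 0.0439
grip_force: 40.0
turn -0.02 shift [ 0.7 -0.3  0.1] rows 1.0 q6 end ~ -0.11 q6 -0.33 pos [0.5269 0.01   0.0361] tilt deg [0. 0.] t 14.2
```

```bash
python3 -m pendant '[[[0.0007,-0.0003,0.001,0,0,0,0.4],[0,0,0.0005,0,0,0,0.4],[0,0,0.0004,0,0,0,0.4],[0,0,0,0,0,0,0.4],[0,0,0,0,0,0,0.4]]]'
```

```text
time: 14.82
position: [0.5264, 0.0108, 0.0347]
tool_rot: [0.658, 0.753, 0.0, 0.0]
ft_force: [-2.3, 0.3, 5.1]
grip_width: 0.0434
grip_force: 40.0
```

```bash
python3 -m pendant '[[[0,0,0,0,0,0,0.8],[0,0,0,0,0,0,0.8],[0,0,0,0,0,0,0.8],[0,0,0,0,0,0,0.8],[0,0,0,0,0,0,0.8]]]' 20
python3 -m pendant '[[[0,0,-0.02,0,0,0,0.8],[0,0,-0.05,0,0,0,0.8],[0,0,-0.06,0,0,0,0.8],[0,0,-0.06,0,0,0,1],[0,0,-0.02,0,0,0,1]]]'
python3 - <<'E'
from h import *
P=np.load('P.npy',allow_pickle=True).item()
for f in(0,1):plan([*board([.05,0,0])[:2],.25],P['board'][3]+np.pi/2,f)
E
```

```text
time: 15.45
position: [0.5265, 0.0107, 0.0341]
tool_rot: [0.658, 0.753, -0.0, -0.0]
ft_force: [-0.5, 0.1, 0.6]
grip_width: 0.0695
grip_force: 0.0
time: 16.08
position: [0.5284, 0.0104, 0.2484]
tool_rot: [0.658, 0.753, 0.002, 0.003]
ft_force: [-0.5, -0.2, -1.3]
grip_width: 0.0822
grip_force: 0.0
turn 89.99 shift [98.2 -0.5 -1.9] rows 2.0 q6 end ~ 1.48 q6 -0.33 pos [0.5284 0.0104 0.2484] tilt deg [ 0.44 -0.08] t 16.07
turn -90.01 shift [-98.2   0.5  -1.4] rows 2.0 q6 end ~ -1.67 q6 -0.33 pos [0.5284 0.0104 0.2484] tilt deg [ 0.44 -0.08] t 16.07
```

```bash
python3 -m pendant '[[[0,0,0,0,0,-10,1],[0,0,0,0,0,-10,1],[0,0,0,0,0,-10,1],[0,0,0,0,0,-10,1],[0,0,0,0,0,-10,1]]]' >/dev/null
python3 -m pendant '[[[0,0,0,0,0,-10,1],[0,0,0,0,0,-10,1],[0,0,0,0,0,-10,1],[0,0,0,0,0,-10,1],[-0.048,0,0,0,0,0,1]]]' >/dev/null
python3 -m pendant '[[[-0.05,0,0,0,0,0,1],[0,0,0,0,0,0,1],[0,0,0,0,0,0,1],[0,0,0,0,0,0,1],[0,0,0,0,0,0,1]]]'
python3 - <<'E'
from h import *
o,c=snap('wrist','w7')
im=c['img'][:232,130:530,::-1];cv2.imwrite('pics/w7c.png',cv2.resize(im,(800,464),interpolation=cv2.INTER_CUBIC))
E
```

```text
time: 17.95
position: [0.6228, 0.0236, 0.2444]
tool_rot: [-0.066, 0.998, 0.0, -0.0]
ft_force: [-0.2, 0.0, 0.1]
grip_width: 0.0867
grip_force: 0.0
```

View pics/w7c.png

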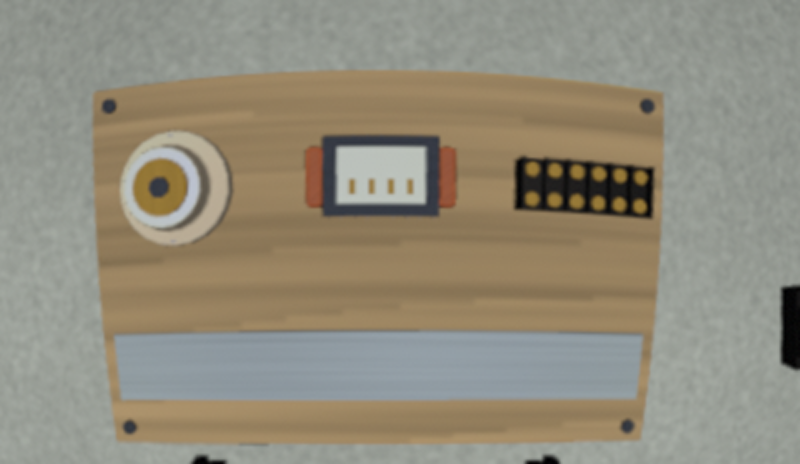

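Clear view: the transformer core spans crop x 322–440 and y 136–216, between the lamp holder (175,187) and the terminal strip (585,187). It looks square. Next I'll fit it against the board in this view.

```bash
cat > chk.py <<'E'
from fit import *
def cam(d):
    c=np.load('cam.npy');T=d['c']['T_tool_cam'];T=T.copy();T[2,3]+=c[0];T[:3,:3]=T[:3,:3]@Ro.from_rotvec([c[1],c[2],0]).as_matrix();d['c']['T_tool_cam']=T;return d
def C(p): return (np.array(p,float)+.5)/2-.5+[130,0]
def sub(d,u,w=4):
    g=cv2.cvtColor(d['c']['img'],cv2.COLOR_RGB2GRAY);r=cv2.cornerSubPix(g,np.float32(u).reshape(-1,1,2),(w,w),(-1,-1),(3,60,.01)).reshape(-1,2).astype(float)
    bad=np.linalg.norm(r-u,axis=1)>2.5;r[bad]=np.array(u)[bad];return r
def fit2(obs,p0):  # z fixed 0
    f=lambda p:np.concatenate([(project(d,Ro.from_euler('z',p[2]).apply(m)+[p[0],p[1],0])-u).ravel() for d,u,m in obs])
    r=least_squares(f,p0,loss='soft_l1');return r.x,f(r.x)
B=rect(120,185,15);S=rect(22.5,175,18)+[.065,0,0]
def rel(p,b): return np.r_[(Ro.from_euler('z',-b[2]).apply(np.r_[p[:2]-b[:2],0])[:2])*1000,np.degrees(p[2]-b[2])].round(2)
E
python3 - <<'E'
from chk import *
for corr in (1,0):
    d=load('w7'); d=cam(d) if corr else d
    b,rb=fit2([(d,sub(d,C([(94,92),(663,92),(640,441),(118,441)])),B),(d,sub(d,C([(115,334),(643,334),(637,401),(121,401)])),S)],[.576,.018,.13])
    t,rt=fit2([(d,sub(d,C([(322,136),(440,136),(439,216),(323,216)])),rect(22,31,65))],[.526,.01,.13])
    print('board',(b*1000).round(1),rb.round(1).tolist());print('tr',(t*1000).round(1),rt.round(1).tolist(),'rel',rel(t,b))
E
```

```text
board [576.1  17.3 132.7] [0.4, 0.5, -0.2, 0.5, -0.1, -0.0, -0.0, 0.1, 0.7, 0.2, -0.7, 0.1, -1.2, -1.2, 1.1, -1.1]
tr [524.6  11.  133.8] [-0.2, -0.4, 0.1, -0.6, 0.5, 0.7, -0.4, 0.4] rel [-51.87   0.59   0.06]
board [577.   18.4 133.1] [-0.6, -0.2, 0.9, -0.0, 0.6, 0.4, -0.8, 0.6, -0.2, 0.4, 0.1, 0.3, -0.4, -0.9, 0.4, -0.7]
tr [525.9  11.8 134.5] [-0.5, -0.6, 0.4, -0.8, 0.8, 0.9, -0.7, 0.6] rel [-51.58   0.28   0.08]
```

```bash
python3 - <<'E'
from chk import *
d=cam(load('w7'))
b,rb=fit2([(d,sub(d,C([(94,92),(663,92),(640,441),(118,441)])),B),(d,sub(d,C([(115,334),(643,334),(637,401),(121,401)])),S)],[.576,.018,.13])
u=sub(d,C([(517,157),(654,167),(652,217),(516,208)]),3)
for nm,uu in (('sub',u),('click',C([(517,157),(654,167),(652,217),(516,208)]))):
    t,rt=fit2([(d,uu,rect(16,42,38))],[.51,.134,.13]);print(nm,'term',rt.round(1).tolist(),rel(t,b))
# lamp base rim: ellipse extremes, fit circle
for z in (.015,.02,.03):
    X=plane(d,C([(231,187),(172,130),(177,245)]),z);A=np.c_[2*X[:,:2],np.ones(3)];s=np.linalg.solve(A,(X[:,:2]**2).sum(1));print('lamp z',z,'r',np.sqrt(s[2]+s[:2]@s[:2]).round(4),rel(np.r_[s[:2],b[2]],b))
g=d['c']['img'];
E
```

```text
sub term [0.9, -1.2, -1.9, -0.2, -1.6, 0.3, 1.6, 1.0] [-50.33 122.56   0.45]
click term [1.1, -0.7, -1.9, -0.3, -1.6, 0.3, 1.3, 0.7] [-5.093e+01  1.233e+02  1.000e-01]
lamp z 0.015 r 0.0372 [ -51.5  -129.05    0.  ]
lamp z 0.02 r 0.0367 [ -51.26 -127.39    0.  ]
lamp z 0.03 r 0.0358 [ -50.79 -124.06    0.  ]
```

```bash
python3 - <<'E'
from h import *
P=np.load('P.npy',allow_pickle=True).item();t=P['contactor']
plan([t[0],t[1],.16],t[3]+np.pi/2)
E
```

```text
turn -9.14 shift [-35.1 332.1  84.5] rows 6.0 q6 end ~ -1.3 q6 -1.84 pos [0.6229 0.0236 0.2445] tilt deg [-0. -0.] t 18.0
```

```bash
python3 -m pendant '[[[0,0,0,0,0,-9.14,1],[-0.006,0.055,0,0,0,0,1],[-0.006,0.055,0,0,0,0,1],[-0.006,0.055,0,0,0,0,1],[-0.006,0.055,0,0,0,0,1]]]' >/dev/null
python3 -m pendant '[[[-0.006,0.055,0.03,0,0,0,1],[-0.004,0.04,0.04,0,0,0,1],[-0.0011,0.0171,0.0145,0,0,0,1],[0,0,0,0,0,0,1],[0,0,0,0,0,0,1]]]'
python3 - <<'E'
from h import *
P=np.load('P.npy',allow_pickle=True).item();t=P['contactor']
plan([t[0],t[1],.022],t[3]+np.pi/2)
E
```

```text
time: 19.25
position: [0.5629, 0.3504, 0.1614]
tool_rot: [-0.145, 0.989, -0.0, 0.001]
ft_force: [-0.1, -0.0, 0.2]
grip_width: 0.0871
grip_force: 0.0
turn -0.05 shift [  2.    2.  139.4] rows 3.0 q6 end ~ -1.3 q6 -1.47 pos [0.5629 0.3504 0.1614] tilt deg [0.15 0.02] t 19.25
```

```bash
python3 -m pendant '[[[0.001,0.001,0.045,0,0,0,1],[0,0,0.035,0,0,0,1],[0,0,0,0,0,0,1],[0,0,0,0,0,0,1],[0,0,0,0,0,0,1]]]'
python3 - <<'E'
from h import *
P=np.load('P.npy',allow_pickle=True).item();t=P['contactor']
plan([t[0],t[1],.022],t[3]+np.pi/2)
E
```

```text
time: 19.88
position: [0.562, 0.3523, 0.0824]
tool_rot: [-0.146, 0.989, 0.001, 0.002]
ft_force: [0.1, -0.1, -1.0]
grip_width: 0.087
grip_force: 0.0
turn -0.01 shift [ 1.6 -0.2 60.4] rows 1.0 q6 end ~ -1.3 q6 -1.47 pos [0.562  0.3523 0.0824] tilt deg [0.24 0.1 ] t 19.88
```

```bash
python3 -m pendant '[[[0.0012,0,0.03,0,0,0,1],[0,0,0.02,0,0,0,1],[0,0,0.0102,0,0,0,1],[0,0,0,0,0,0,1],[0,0,0,0,0,0,1]]]'; python3 -m pendant '[[[0,0,0,0,0,0,0.55],[0,0,0,0,0,0,0.55],[0,0,0,0,0,0,0.55],[0,0,0,0,0,0,0.55],[0,0,0,0,0,0,0.55]]]' 35;  python3 -m pendant '[[[0,0,0,0,0,0,0.55],[0,0,0,0,0,0,0.55],[0,0,0,0,0,0,0.55],[0,0,0,0,0,0,0.55],[0,0,0,0,0,0,0.55]]]' 35; python3 - <<'E'
from h import *
P=np.load('P.npy',allow_pickle=True).item();t=P['contactor']
plan([t[0],t[1],.022],t[3]+np.pi/2)
E
```

```text
time: 20.5
position: [0.5596, 0.3521, 0.0203]
tool_rot: [-0.146, 0.989, 0.0, 0.001]
ft_force: [-0.2, -1.4, -0.0]
grip_width: 0.087
grip_force: 0.0
time: 21.12
position: [0.559, 0.3519, 0.0198]
tool_rot: [-0.146, 0.989, 0.0, 0.0]
ft_force: [-0.5, 0.7, 2.2]
grip_width: 0.058
grip_force: 35.0
time: 21.75
position: [0.5591, 0.3519, 0.0199]
tool_rot: [-0.146, 0.989, 0.0, 0.0]
ft_force: [-0.0, 0.7, 3.1]
grip_width: 0.0579
grip_force: 35.0
turn 0.02 shift [-1.6 -0.6 -2.1] rows 1.0 q6 end ~ -1.3 q6 -1.47 pos [0.5591 0.3519 0.0199] tilt deg [0.01 0.02] t 21.75
```

```bash
python3 -m pendant '[[[0,0,-0.02,0,0,0,0.55],[0,0,-0.04,0,0,0,0.55],[0,0,-0.05,0,0,0,0.55],[0,0,-0.02,0,0,0,0.55],[0,0,0,0,0,0,0.55]]]'
python3 - <<'E'
from h import *
P=np.load('P.npy',allow_pickle=True).item()
plan([*board([.0634,0,0])[:2],.060],P['board'][3]+np.pi/2)
E
```

```text
time: 22.38
position: [0.5602, 0.352, 0.1524]
tool_rot: [-0.146, 0.989, 0.0, 0.002]
ft_force: [0.3, -0.2, -2.4]
grip_width: 0.0575
grip_force: 35.0
turn 9.13 shift [ -34.  -333.8   92.5] rows 6.0 q6 end ~ -1.66 q6 -1.47 pos [0.5602 0.352  0.1524] tilt deg [0.26 0.08] t 22.38
```

```bash
python3 -m pendant '[[[0,0,0,0,0,9.13,0.55],[-0.003,-0.03,0,0,0,0,0.55],[-0.005,-0.05,0,0,0,0,0.55],[-0.006,-0.055,0,0,0,0,0.55],[-0.006,-0.055,0,0,0,0,0.55]]]' >/dev/null
python3 -m pendant '[[[-0.006,-0.055,0,0,0,0,0.55],[-0.005,-0.05,0,0,0,0,0.55],[-0.003,-0.0388,0.03,0,0,0,0.55],[0,0,0.03,0,0,0,0.55],[0,0,0.02,0,0,0,0.55]]]' >/dev/null
python3 -m pendant '[[[0,0,0,0,0,0,0.55],[0,0,0,0,0,0,0.55],[0,0,0,0,0,0,0.55],[0,0,0,0,0,0,0.55],[0,0,0,0,0,0,0.55]]]' 
python3 - <<'E'
from h import *
P=np.load('P.npy',allow_pickle=True).item()
plan([*board([.0634,0,0])[:2],.040],P['board'][3]+np.pi/2)
E
```

```text
time: 24.25
position: [0.6375, 0.0256, 0.0703]
tool_rot: [-0.067, 0.998, -0.0, 0.001]
ft_force: [-0.1, -0.7, -2.2]
grip_width: 0.0578
grip_force: 35.0
turn 0.01 shift [-1.4  0.  30.3] rows 1.0 q6 end ~ -1.66 q6 -1.84 pos [0.6375 0.0256 0.0703] tilt deg [ 0.06 -0.01] t 24.25
```

```bash
python3 -m pendant '[[[-0.0014,0,0.015,0,0,0,0.55],[0,0,0.010,0,0,0,0.55],[0,0,0.0045,0,0,0,0.55],[0,0,0,0,0,0,0.55],[0,0,0,0,0,0,0.55]]]'
python3 - <<'E'
from h import *
P=np.load('P.npy',allow_pickle=True).item()
plan([*board([.0634,0,0])[:2],.038],P['board'][3]+np.pi/2)
E
```

```text
time: 24.88
position: [0.6388, 0.0256, 0.0402]
tool_rot: [-0.067, 0.998, -0.0, 0.0]
ft_force: [-0.4, 0.4, -1.4]
grip_width: 0.0575
grip_force: 35.0
turn -0.01 shift [-0.1  0.2  2.2] rows 1.0 q6 end ~ -1.66 q6 -1.84 pos [0.6388 0.0256 0.0402] tilt deg [ 0.02 -0.  ] t 24.88
```

```bash
python3 -m pendant '[[[0,0,0.001,0,0,0,0.55],[0,0,0.0006,0,0,0,0.55],[0,0,0.0005,0,0,0,0.55],[0,0,0,0,0,0,0.55],[0,0,0,0,0,0,0.55]]]'; python3 -m pendant '[[[0,0,0.0003,0,0,0,0.55],[0,0,0.0003,0,0,0,0.55],[0,0,0,0,0,0,0.55],[0,0,0,0,0,0,0.55],[0,0,0,0,0,0,0.55]]]'
```

```text
time: 25.5
position: [0.6386, 0.0256, 0.0381]
tool_rot: [-0.067, 0.998, -0.0, 0.0]
ft_force: [1.6, 0.5, -2.3]
grip_width: 0.0575
grip_force: 35.0
time: 26.12
position: [0.6386, 0.0256, 0.0378]
tool_rot: [-0.067, 0.998, -0.0, 0.0]
ft_force: [-3.1, 0.5, 3.0]
grip_width: 0.0577
grip_force: 35.0
```

```bash
python3 -m pendant '[[[0,0,0,0,0,0,0.9],[0,0,0,0,0,0,0.9],[0,0,0,0,0,0,0.9],[0,0,0,0,0,0,1],[0,0,0,0,0,0,1]]]' 20
python3 -m pendant '[[[0,0,-0.02,0,0,0,1],[0,0,-0.05,0,0,0,1],[0,0,-0.06,0,0,0,1],[0,0,-0.06,0,0,0,1],[-0.01,-0.03,-0.02,0,0,0,1]]]'>/dev/null
python3 -m pendant '[[[0,-0.03,0,0,0,0,1],[0,0,0,0,0,0,1],[0,0,0,0,0,0,1],[0,0,0,0,0,0,1],[0,0,0,0,0,0,1]]]'
python3 - <<'E'
from h import *
o,c=snap('wrist','w8')
im=c['img'][:232,130:530,::-1];cv2.imwrite('pics/w8c.png',cv2.resize(im,(800,464),interpolation=cv2.INTER_CUBIC))
P=np.load('P.npy',allow_pickle=True).item();t=P['socket']
for f in (0,1):plan([t[0],t[1],.16],t[3],f)
E
```

```text
time: 26.75
position: [0.6386, 0.0256, 0.0374]
tool_rot: [-0.067, 0.998, 0.0, 0.0]
ft_force: [0.1, 0.6, 0.4]
grip_width: 0.0854
grip_force: 0.0
time: 28.0
position: [0.6562, -0.0316, 0.2473]
tool_rot: [-0.067, 0.998, 0.0, -0.0]
ft_force: [0.3, 0.2, 0.5]
grip_width: 0.0866
grip_force: 0.0
turn 77.76 shift [-204.  -330.5   87.1] rows 7.0 q6 end ~ -1.03 q6 -1.92 pos [ 0.6563 -0.0317  0.2473] tilt deg [-0.03  0.01] t 28.05
turn -102.24 shift [203.9 330.5  87.5] rows 7.0 q6 end ~ -4.17 q6 -1.92 pos [ 0.6563 -0.0317  0.2473] tilt deg [-0.03  0.01] t 28.05
```

View pics/w8c.png

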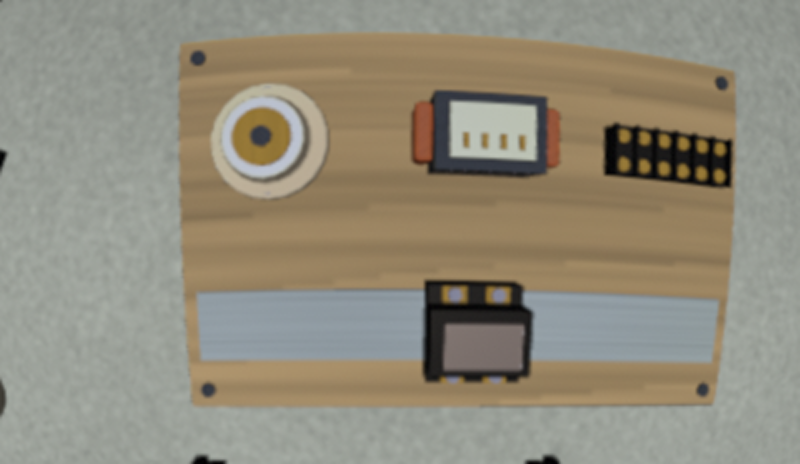

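The contactor stands square on the strip behind the transformer, with its base's near edge at (427,281)–(521,284) and its body's far edge near y 378. Next I'll check it numerically.

```bash
python3 - <<'E'
from chk import *
d=cam(load('w8'))
b,rb=fit2([(d,sub(d,C([(180,44),(735,72),(713,404),(193,404)])),B),(d,sub(d,C([(196,292),(718,299),(713,362),(200,359)])),S)],[.576,.018,.13])
t,rt=fit2([(d,sub(d,C([(433,91),(547,97),(545,175),(430,172)]),3),rect(22,31,65))],[.526,.01,.13])
c,rc=fit2([(d,C([(427,281),(521,284)]),rect(30,29,40)[:2]),(d,C([(532,310),(528,377),(425,380)]),rect(19,29,66)[1:])],[.64,.026,.13])
for n,p,r in(('b',b,rb),('t',t,rt),('c',c,rc)): print(n,(p*1000).round(1),r.round(1).tolist(),rel(p,b))
E
python3 -m pendant '[[[0,0,0,0,0,10,1],[0,0,0,0,0,10,1],[0,0,0,0,0,10,1],[0,0,0,0,0,10,1],[0,0,0,0,0,10,1]]]'>/dev/null
python3 -m pendant '[[[0,0,0,0,0,10,1],[0,0,0,0,0,10,1],[0,0,0,0,0,7.8,1],[-0.03,-0.049,0,0,0,0,1],[-0.03,-0.049,0,0,0,0,1]]]'>/dev/null
python3 -m pendant '[[[-0.03,-0.049,0,0,0,0,1],[-0.03,-0.049,0,0,0,0,1],[-0.03,-0.049,0.02,0,0,0,1],[-0.03,-0.049,0.03,0,0,0,1],[-0.024,-0.0365,0.037,0,0,0,1]]]'>/dev/null
python3 -m pendant '[[[0,0,0.03,0,0,0,1],[0,0,0.03,0,0,0,1],[0,0,0.02,0,0,0,1],[0,0,0,0,0,0,1],[0,0,0,0,0,0,1]]]'
python3 - <<'E'
from h import *
P=np.load('P.npy',allow_pickle=True).item();t=P['socket']
plan([t[0],t[1],.014],t[3])
E
```

```text
b [575.9  17.  133. ] [0.4, 0.3, -0.8, -0.4, -0.1, 0.3, 2.0, 1.7, 0.3, -1.0, -0.6, 0.2, -1.7, 0.1, 0.3, -1.0] [0. 0. 0.]
t [525.3  11.  129.8] [-0.9, 0.2, -0.4, 0.1, -0.0, 0.8, 2.7, -1.8] [-50.9    0.77  -0.18]
c [641.8  22.8 127.5] [-0.7, 0.9, 0.5, 0.6, -0.3, 0.2, -0.4, -0.6, 1.0, -2.5] [66.14 -2.98 -0.31]
time: 30.55
position: [0.4167, -0.3353, 0.0821]
tool_rot: [0.574, 0.819, -0.0, 0.001]
ft_force: [0.4, 1.0, -0.4]
grip_width: 0.087
grip_force: 0.0
turn -0.08 shift [-0.2 -1.8 68.1] rows 2.0 q6 end ~ -1.03 q6 -1.23 pos [ 0.4167 -0.3353  0.0821] tilt deg [ 0.04 -0.05] t 30.55
```

```bash
python3 - <<'E'
from chk import *
d=load('w8');g=cv2.cvtColor(d['c']['img'],cv2.COLOR_RGB2GRAY).astype(float)
def edges(v,lo,hi):
    r=np.diff(cv2.GaussianBlur(g,(3,3),0)[v,lo:hi]);o=[]
    for i in (np.argmin(r),np.argmax(r)):
        w=slice(max(i-2,0),i+3);a=np.abs(r[w]);o.append(round(lo+.5+np.average(np.arange(w.start,w.start+len(a)),weights=a),1))
    return o
for v in range(140,190,3): print(v,edges(v,325,410))
for u in (350,365,380): 
    r=np.diff(g[130:210,u]);print(u,'col',[(130+i+.5,int(r[i])) for i in np.argsort(-abs(r))[:6]])
E
```

```text
140 [np.float64(341.8), np.float64(388.3)]
143 [np.float64(341.8), np.float64(390.7)]
146 [np.float64(341.8), np.float64(390.8)]
149 [np.float64(341.9), np.float64(390.7)]
152 [np.float64(342.1), np.float64(391.3)]
155 [np.float64(341.7), np.float64(395.3)]
158 [np.float64(341.7), np.float64(395.8)]
161 [np.float64(341.7), np.float64(395.6)]
164 [np.float64(341.7), np.float64(395.7)]
167 [np.float64(341.6), np.float64(395.7)]
170 [np.float64(341.3), np.float64(395.5)]
173 [np.float64(341.3), np.float64(394.9)]
176 [np.float64(341.4), np.float64(394.7)]
179 [np.float64(341.3), np.float64(394.7)]
182 [np.float64(341.1), np.float64(394.7)]
185 [np.float64(341.1), np.float64(394.5)]
188 [np.float64(341.6), np.float64(388.7)]
350 col [(np.float64(139.5), -54), (np.float64(140.5), -41), (np.float64(188.5), 25), (np.float64(142.5), 21), (np.float64(138.5), -21), (np.float64(151.5), -20)]
365 col [(np.float64(139.5), -51), (np.float64(140.5), -46), (np.float64(190.5), 41), (np.float64(161.5), 34), (np.float64(185.5), -29), (np.float64(184.5), -27)]
380 col [(np.float64(140.5), -51), (np.float64(151.5), -46), (np.float64(142.5), 44), (np.float64(143.5), 39), (np.float64(188.5), 39), (np.float64(139.5), -37)]
```

```bash
cat > cfit.py <<'E'
from chk import *
d=cam(load('w8'));nan=np.nan
b,_=fit2([(d,sub(d,C([(180,44),(735,72),(713,404),(193,404)])),B),(d,sub(d,C([(196,292),(718,299),(713,362),(200,359)])),S)],[.576,.018,.13])
L=lambda x,y,z:np.array([x,y,z])/1000
# (model line pts p,q, image points): distance of image point from projected line
E=[(L(-30,-29,18),L(30,-29,18),[(341.8,143),(341.7,155),(341.7,164)]),(L(-30,29,40),L(-19,29,40),[(390.7,143),(390.8,147)]),
(L(-19,29,66),L(19,29,66),[(395.7,160),(395.7,167),(394.7,178),(394.6,184)]),(L(-30,-29,18),L(-30,29,18),[(350,139.9),(365,139.9),(378,140.2)])]
def f(p):
    r=[]
    for a,c,pts in E:
        u,w=project(d,Ro.from_euler('z',p[2]).apply([a,c])+[p[0],p[1],0]);n=np.array([-(w-u)[1],(w-u)[0]]);n/=np.linalg.norm(n);r+=[(np.array(q)-u)@n for q in pts]
    return np.array(r)
s=least_squares(f,[.64,.026,.13]);print((s.x*1000).round(1),s.fun.round(1),rel(s.x,b))
p=s.x
print('far body',project(d,Ro.from_euler('z',p[2]).apply([L(19,-29,66),L(19,29,66),L(30,-29,40),L(30,29,40)])+[p[0],p[1],0]).round(1).tolist())
E
python3 cfit.py
```

```text
[642.1  23.9 146.1] [-0.3 -0.2 -0.3  0.4  0.2  0.1 -0.2  0.3  0.1 -0.  -0.1  0.1] [66.6  -1.97  0.75]
far body [[344.4, 188.1], [394.5, 187.6], [342.6, 191.1], [389.1, 190.6]]
```

My first check mistook the contactor's silhouette edges. The corrected fit puts the contactor 2 to 2.6 mm to the right of the transformer's line and about 1.2 mm too far back. I'll mend that now, before taking the socket.

```bash
python3 -m pendant '[[[0,0,-0.05,0,0,0,1],[0,0,-0.05,0,0,0,1],[0,0,-0.02,0,0,-10,1],[0,0,0,0,0,-10,1],[0,0,0,0,0,-10,1]]]'>/dev/null;python3 -m pendant '[[[0,0,0,0,0,-10,1],[0,0,0,0,0,-10,1],[0,0,0,0,0,-10,1],[0,0,0,0,0,-10,1],[0,0,0,0,0,-7.8,1]]]'
python3 - <<'E'
from h import *
P=np.load('P.npy',allow_pickle=True).item()
plan([.6386,.0256,.13],P['board'][3]+np.pi/2)
E
```

```text
time: 31.8
position: [0.4166, -0.3351, 0.203]
tool_rot: [-0.069, 0.998, -0.001, 0.001]
ft_force: [0.3, 0.2, 0.1]
grip_width: 0.087
grip_force: 0.0
turn 0.29 shift [-268.   328.1   72.7] rows 7.0 q6 end ~ -1.66 q6 -2.6 pos [ 0.4166 -0.3351  0.203 ] tilt deg [ 0.1  -0.12] t 31.8
```

```bash
python3 -m pendant '[[[-0.037,0.045,0,0,0,0.29,1],[-0.037,0.045,0,0,0,0,1],[-0.037,0.045,0,0,0,0,1],[-0.037,0.045,0,0,0,0,1],[-0.037,0.045,0,0,0,0,1]]]'>/dev/null;python3 -m pendant '[[[-0.037,0.045,0,0,0,0,1],[-0.034,0.042,0.0,0,0,0,1],[-0.012,0.0161,0.043,0,0,0,1],[0,0,0.03,0,0,0,1],[0,0,0,0,0,0,1]]]'
python3 - <<'E'
from h import *
P=np.load('P.npy',allow_pickle=True).item()
plan([.6386,.0256,.0375],P['board'][3]+np.pi/2)
E
```

```text
time: 33.05
position: [0.638, 0.0258, 0.1273]
tool_rot: [-0.065, 0.998, 0.0, -0.002]
ft_force: [0.1, 0.5, 0.9]
grip_width: 0.0868
grip_force: 0.0
turn -0.23 shift [-0.9 -0.3 89.8] rows 2.0 q6 end ~ -1.66 q6 -1.83 pos [0.638  0.0258 0.1273] tilt deg [-0.24  0.03] t 33.05
```

```bash
python3 -m pendant '[[[0,0,0.03,0,0,-0.15,1],[0,0,0.03,0,0,0,1],[0,0,0.02,0,0,0,1],[0,0,0.0095,0,0,0,1],[0,0,0,0,0,0,1]]]'
python3 -m pendant '[[[0,0,0,0,0,0,0.55],[0,0,0,0,0,0,0.55],[0,0,0,0,0,0,0.55],[0,0,0,0,0,0,0.55],[0,0,0,0,0,0,0.55]]]' 30
python3 - <<'E'
from h import *
P=np.load('P.npy',allow_pickle=True).item()
plan([.6386,.0256,.0375],P['board'][3]+np.pi/2)
E
```

```text
time: 33.67
position: [0.6399, 0.0247, 0.0393]
tool_rot: [-0.065, 0.998, -0.0, 0.0]
ft_force: [0.2, -0.1, 0.3]
grip_width: 0.0867
grip_force: 0.0
time: 34.3
position: [0.6398, 0.025, 0.0394]
tool_rot: [-0.065, 0.998, 0.0, 0.0]
ft_force: [0.0, 0.0, 3.3]
grip_width: 0.0579
grip_force: 30.0
turn -0.15 shift [1.1 0.7 1.9] rows 1.0 q6 end ~ -1.66 q6 -1.84 pos [0.6398 0.025  0.0394] tilt deg [0.02 0.01] t 34.3
```

```bash
python3 -m pendant '[[[0,0,-0.004,0,0,0,0.55],[0.0012,0.003,0,0,0,-0.15,0.55],[0,0,0,0,0,0,0.55],[0,0,0.002,0,0,0,0.55],[0,0,0,0,0,0,0.55]]]'
python3 -m pendant '[[[0,0,0.001,0,0,0,0.55],[0,0,0.0006,0,0,0,0.55],[0,0,0.0004,0,0,0,0.55],[0,0,0,0,0,0,0.55],[0,0,0,0,0,0,0.55]]]'
```

```text
time: 34.92
position: [0.6378, 0.0277, 0.0406]
tool_rot: [-0.067, 0.998, 0.0, -0.0]
ft_force: [0.2, 0.6, -2.6]
grip_width: 0.0574
grip_force: 30.0
time: 35.55
position: [0.638, 0.0277, 0.0394]
tool_rot: [-0.067, 0.998, -0.0, 0.0]
ft_force: [-2.2, -1.1, 2.1]
grip_width: 0.0576
grip_force: 30.0
```

```bash
python3 -m pendant '[[[0,0,0,0,0,0,0.9],[0,0,0,0,0,0,0.9],[0,0,0,0,0,0,0.9],[0,0,0,0,0,0,1],[0,0,0,0,0,0,1]]]' 20
python3 -m pendant '[[[0,0,-0.02,0,0,0,1],[0,0,-0.05,0,0,0,1],[0,0,-0.06,0,0,0,1],[0,0,-0.06,0,0,0,1],[-0.03,0,-0.02,0,0,0,1]]]'>/dev/null
python3 -m pendant '[[[-0.02,0,0,0,0,0,1],[0,0,0,0,0,0,1],[0,0,0,0,0,0,1],[0,0,0,0,0,10,1],[0,0,0,0,0,10,1]]]'>/dev/null
python3 - <<'E'
from h import *
print(get_obs()['position'])
E
```

```text
time: 36.17
position: [0.6381, 0.0277, 0.039]
tool_rot: [-0.067, 0.998, -0.0, 0.0]
ft_force: [1.1, -0.3, 0.7]
grip_width: 0.0857
grip_force: 0.0
[0.68613934 0.03433994 0.24861286]
```

```bash
python3 - <<'E'
from h import *
o,c=snap('wrist','w9')
g=cv2.cvtColor(c['img'],cv2.COLOR_RGB2GRAY)
im=c['img'][:232,130:530,::-1];cv2.imwrite('pics/w9c.png',cv2.resize(im,(800,464),interpolation=cv2.INTER_CUBIC))
P=np.load('P.npy',allow_pickle=True).item();t=P['socket']
plan([t[0],t[1],.16],t[3])
E
```

```text
turn 57.16 shift [-256.1 -381.1   88.1] rows 8.0 q6 end ~ -1.03 q6 -1.46 pos [0.6862 0.0344 0.2486] tilt deg [-0.13  0.02] t 37.48
```

View pics/w9c.png

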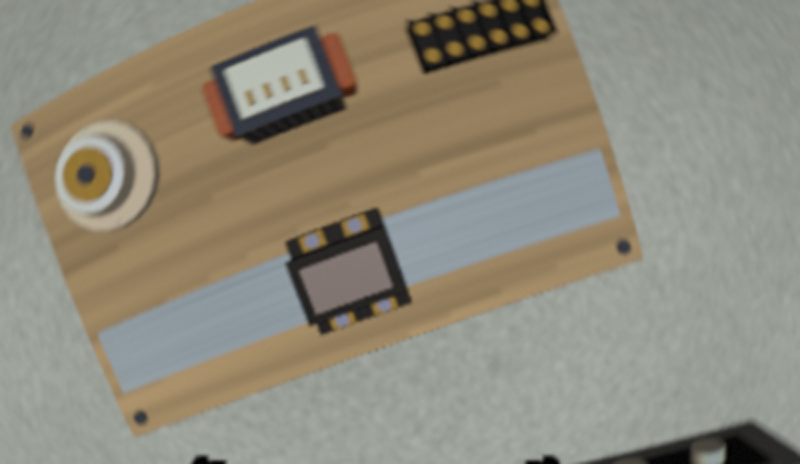

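```bash
cat > c9.py <<'E'
from chk import *
L=lambda x,y,z:np.array([x,y,z])/1000
def lines(d,E,p0):
    def f(p):
        r=[]
        for a,c,pts in E:
            u,w=project(d,Ro.from_euler('z',p[2]).apply([a,c])+[p[0],p[1],0]);n=np.array([-(w-u)[1],(w-u)[0]]);n/=np.linalg.norm(n);r+=[(np.array(q)-u)@n for q in pts]
        return np.array(r)
    s=least_squares(f,p0,loss='soft_l1');return s.x,f(s.x)
if __name__=='__main__':
    d=cam(load('w9'))
    b,rb=fit2([(d,sub(d,C([(13,125),(641,258),(135,437)])),B[[0,2,3]]),(d,sub(d,C([(98,334),(603,150),(620,213),(122,391)])),S)],[.576,.018,.13])
    print('b',(b*1000).round(1),rb.round(1).tolist())
    c,r=lines(d,[(L(-30,-29,18),L(-30,29,18),C([(295,237),(370,211)])),(L(30,-29,40),L(30,29,40),C([(325,332),(408,304)])),(L(-19,-29,66),L(19,-29,66),C([(290,264),(309,321)])),(L(-30,29,18),L(30,29,18),C([(384,224),(408,296)]))],[.64,.026,.13])
    print('c',(c*1000).round(1),r.round(1),rel(c,b))
    t,r=lines(d,[(L(-22,-31,65),L(-22,31,65),C([(215,66),(315,28)])),(L(-22,31,65),L(22,31,65),C([(320,35),(338,88)])),(L(-22,-31,65),L(22,-31,65),C([(215,72),(232,128)])),(L(22,-31,15),L(22,31,15),C([(252,142),(340,110)]))],[.526,.01,.13])
    print('t',(t*1000).round(1),r.round(1),rel(t,b))
E
python3 c9.py
python3 -m pendant '[[[0,0,0,0,0,10,1],[0,0,0,0,0,10,1],[0,0,0,0,0,10,1],[0,0,0,0,0,10,1],[0,0,0,0,0,10,1]]]'>/dev/null
python3 -m pendant '[[[0,0,0,0,0,7.2,1],[-0.033,-0.049,0,0,0,0,1],[-0.033,-0.049,0,0,0,0,1],[-0.033,-0.049,0,0,0,0,1],[-0.033,-0.049,0,0,0,0,1]]]'>/dev/null
python3 -m pendant '[[[-0.033,-0.049,0,0,0,0,1],[-0.033,-0.049,0.02,0,0,0,1],[-0.033,-0.049,0.03,0,0,0,1],[-0.025,-0.038,0.05,0,0,0,1],[0,0,0.05,0,0,0,1]]]'>/dev/null
python3 -m pendant '[[[0,0,0.02,0,0,0,1],[0,0,0,0,0,0,1],[0,0,0,0,0,0,1],[0,0,0,0,0,0,1],[0,0,0,0,0,0,1]]]'
python3 - <<'E'
from h import *
P=np.load('P.npy',allow_pickle=True).item();t=P['socket']
plan([t[0],t[1],.014],t[3])
E
```

```text
b [575.5  18.6 121.5] [-0.4, -0.0, 0.3, -0.4, 0.2, -0.4, 0.6, -1.1, -2.2, 0.1, -0.6, 1.9, 1.5, 0.3]
c [639.6  26.8  99.8] [ 0.3  0.2 -0.1 -0.4 -1.2 -0.5  0.9  0.8] [64.66  0.35 -1.24]
t [523.8  13.1  87.2] [ 1.6  0.7  0.3  0.4 -0.7 -0.1 -0.9 -1.7] [-51.94   0.79  -1.97]
time: 39.98
position: [0.4246, -0.3335, 0.0856]
tool_rot: [0.57, 0.822, -0.0, 0.001]
ft_force: [-0.1, 0.1, 0.3]
grip_width: 0.0874
grip_force: 0.0
turn 0.55 shift [ 0.8 -9.9 71.6] rows 2.0 q6 end ~ -1.03 q6 -1.23 pos [ 0.4246 -0.3335  0.0856] tilt deg [ 0.08 -0.09] t 39.98
```

```bash
python3 -m pendant '[[[0.0008,-0.0099,0.02,0,0,0.55,1],[0,0,0.025,0,0,0,1],[0,0,0.015,0,0,0,1],[0,0,0,0,0,0,1],[0,0,0,0,0,0,1]]]'
python3 - <<'E'
from h import *
P=np.load('P.npy',allow_pickle=True).item();t=P['socket']
plan([t[0],t[1],.014],t[3])
E
```

```text
time: 40.6
position: [0.415, -0.3362, 0.0251]
tool_rot: [0.574, 0.819, -0.0, 0.001]
ft_force: [0.1, -0.1, -0.3]
grip_width: 0.0872
grip_force: 0.0
turn -0.02 shift [-0.   0.2 11.1] rows 1.0 q6 end ~ -1.03 q6 -1.24 pos [ 0.415  -0.3362  0.0251] tilt deg [ 0.04 -0.05] t 40.6
```

```bash
python3 -m pendant '[[[0,0,0.006,0,0,0,1],[0,0,0.005,0,0,0,1],[0,0,0,0,0,0,1],[0,0,0,0,0,0,1],[0,0,0,0,0,0,0.7]]]' 20
python3 -m pendant '[[[0,0,0,0,0,0,0.4],[0,0,0,0,0,0,0.4],[0,0,0,0,0,0,0.4],[0,0,0,0,0,0,0.4],[0,0,0,0,0,0,0.4]]]' 20
python3 - <<'E'
from h import *
P=np.load('P.npy',allow_pickle=True).item();t=P['socket']
plan([t[0],t[1],.014],t[3])
E
python3 -m pendant '[[[0,0,0,0,0,0,0.4],[0,0,0,0,0,0,0.4],[0,0,-0.01,0,0,0,0.4],[0,0,-0.04,0,0,0,0.4],[0,0,-0.05,0,0,0,0.4]]]' 20
python3 -m pendant '[[[0,0,-0.05,0,0,0,0.4],[0,0,0,0,0,0,0.4],[0,0,0,0,0,0,0.4],[0,0,0,0,0,0,0.4],[0,0,0,0,0,0,0.4]]]' 20
python3 - <<'E'
from h import *
P=np.load('P.npy',allow_pickle=True).item()
plan([*board([.066,-.125,0])[:2],.05],P['board'][3])
E
```

```text
time: 41.22
position: [0.4146, -0.336, 0.0136]
tool_rot: [0.574, 0.819, -0.0, 0.0]
ft_force: [0.2, 0.3, 0.5]
grip_width: 0.0825
grip_force: 0.0
time: 41.85
position: [0.4146, -0.3359, 0.0135]
tool_rot: [0.574, 0.819, -0.0, 0.0]
ft_force: [-0.4, -0.2, 0.4]
grip_width: 0.0443
grip_force: 20.0
turn -0.04 shift [-0.5  0.4 -0.5] rows 1.0 q6 end ~ -1.03 q6 -1.24 pos [ 0.4146 -0.3359  0.0135] tilt deg [ 0.01 -0.01] t 41.85
time: 42.48
position: [0.4138, -0.3351, 0.1141]
tool_rot: [0.574, 0.819, 0.0, -0.001]
ft_force: [0.6, 0.5, -0.6]
grip_width: 0.0439
grip_force: 20.0
time: 43.1
position: [0.414, -0.3352, 0.1621]
tool_rot: [0.574, 0.819, 0.0, -0.002]
ft_force: [0.1, -0.6, -0.5]
grip_width: 0.0438
grip_force: 20.0
turn 12.25 shift [202.5 273.7 112.4] rows 6.0 q6 end ~ -0.28 q6 -1.24 pos [ 0.414  -0.3352  0.1621] tilt deg [-0.11  0.14] t 43.1
```

```bash
python3 -m pendant '[[[0,0,0,0,0,6.12,0.4],[0,0,0,0,0,6.12,0.4],[0.025,0.034,0,0,0,0,0.4],[0.036,0.049,0,0,0,0,0.4],[0.036,0.049,0,0,0,0,0.4]]]' >/dev/null
python3 -m pendant '[[[0.036,0.049,0,0,0,0,0.4],[0.036,0.049,0,0,0,0,0.4],[0.025,0.034,0.02,0,0,0,0.4],[0.009,0.0097,0.03,0,0,0,0.4],[0,0,0.03,0,0,0,0.4]]]' >/dev/null
python3 -m pendant '[[[0,0,0.02,0,0,0,0.4],[0,0,0,0,0,0,0.4],[0,0,0,0,0,0,0.4],[0,0,0,0,0,0,0.4],[0,0,0,0,0,0,0.4]]]'
python3 - <<'E'
from h import *
P=np.load('P.npy',allow_pickle=True).item()
plan([*board([.066,-.1245,0])[:2],.034],P['board'][3])
E
```

```text
time: 44.98
position: [0.6593, -0.0986, 0.0647]
tool_rot: [0.658, 0.753, 0.0, 0.001]
ft_force: [-0.3, -0.3, -1.0]
grip_width: 0.0441
grip_force: 20.0
turn -0.0 shift [ 1.5 -1.2 30.7] rows 1.0 q6 end ~ -0.28 q6 -0.45 pos [ 0.6593 -0.0986  0.0647] tilt deg [ 0.11 -0.04] t 44.98
```

Contact is expected at a TCP height of about 0.0315.

```bash
python3 -m pendant '[[[0.0015,-0.0012,0.015,0,0,0,0.4],[0,0,0.010,0,0,0,0.4],[0,0,0.005,0,0,0,0.4],[0,0,0,0,0,0,0.4],[0,0,0,0,0,0,0.4]]]'
python3 -m pendant '[[[0,0,0,0,0,0,0.4],[0,0,0.001,0,0,0,0.4],[0,0,0,0,0,0,0.4],[0,0,0,0,0,0,0.4],[0,0,0,0,0,0,0.4]]]'
python3 - <<'E'
from h import *
P=np.load('P.npy',allow_pickle=True).item()
plan([*board([.066,-.1245,0])[:2],.0315],P['board'][3])
E
```

```text
time: 45.6
position: [0.6575, -0.0969, 0.0335]
tool_rot: [0.658, 0.753, 0.0, 0.0]
ft_force: [0.0, 0.3, -0.8]
grip_width: 0.0437
grip_force: 20.0
time: 46.22
position: [0.6574, -0.0969, 0.0326]
tool_rot: [0.658, 0.753, 0.0, 0.0]
ft_force: [0.4, -0.2, 0.2]
grip_width: 0.0438
grip_force: 20.0
turn 0.02 shift [-0.5  0.6  1.1] rows 1.0 q6 end ~ -0.28 q6 -0.45 pos [ 0.6574 -0.0969  0.0326] tilt deg [ 0.01 -0.  ] t 46.23
```

```bash
python3 -m pendant '[[[-0.0005,0.0006,0.0005,0,0,0,0.4],[0,0,0.0005,0,0,0,0.4],[0,0,0.0003,0,0,0,0.4],[0,0,0,0,0,0,0.4],[0,0,0,0,0,0,0.4]]]'
```

```text
time: 46.85
position: [0.6581, -0.0973, 0.0316]
tool_rot: [0.658, 0.753, 0.0, 0.0]
ft_force: [-0.9, -0.6, 2.0]
grip_width: 0.0438
grip_force: 20.0
```

```bash
python3 -m pendant '[[[0,0,0,0,0,0,0.8],[0,0,0,0,0,0,0.8],[0,0,0,0,0,0,0.8],[0,0,0,0,0,0,1],[0,0,0,0,0,0,1]]]' 20
python3 -m pendant '[[[0,0,-0.02,0,0,0,1],[0,0,-0.05,0,0,0,1],[0,0,-0.06,0,0,0,1],[0,0,-0.06,0,0,0,1],[0,0,-0.03,0,0,0,1]]]'>/dev/null
python3 -m pendant '[[[-0.03,0,0,0,0,0,1],[0,0,0,0,0,0,1],[0,0,0,0,0,0,1],[0,0,0,0,0,0,1],[0,0,0,0,0,0,1]]]'
python3 - <<'E'
from h import *
o,c=snap('wrist','w10')
im=c['img'][:240,130:530,::-1];cv2.imwrite('pics/w10c.png',cv2.resize(im,(800,480),interpolation=cv2.INTER_CUBIC))
P=np.load('P.npy',allow_pickle=True).item();t=P['relay']
plan([t[0],t[1],.16],t[3])
E
```

```text
time: 47.48
position: [0.658, -0.0972, 0.0311]
tool_rot: [0.658, 0.753, 0.0, -0.0]
ft_force: [-0.6, -0.8, -0.2]
grip_width: 0.0816
grip_force: 0.0
time: 48.72
position: [0.6618, -0.1262, 0.2509]
tool_rot: [0.658, 0.753, -0.0, -0.0]
ft_force: [-0.4, 0.9, -0.5]
grip_width: 0.0868
grip_force: 0.0
turn 25.99 shift [-227.1  -25.7   90.8] rows 4.0 q6 end ~ -0.21 q6 -0.49 pos [ 0.6618 -0.1264  0.2509] tilt deg [-0.04  0.02] t 48.77
```

View pics/w10c.png

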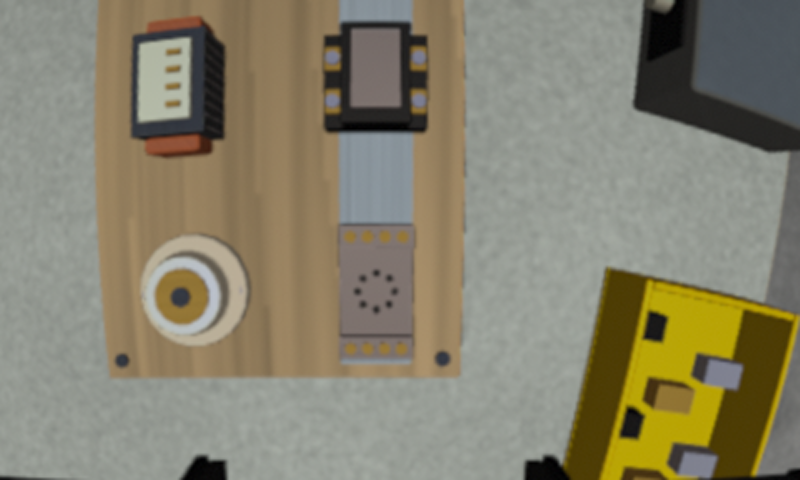

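The socket covers the strip's width almost exactly (339–414 against 340–413). Its pin ring at (376,291) is level with the lamp holder's centre at about (195,290).

```bash
cat > c10.py <<'E'
from c9 import *
d=cam(load('w10'))
b,rb=lines(d,[(L(-120,-185,15),L(120,-185,15),C([(115,378),(285,378),(455,377)])),(L(120,-185,15),L(120,-60,15),C([(460,370),(463,200)])),(L(-120,-185,15),L(-120,-60,15),C([(109,370),(101,240)])),(L(42.5,-80,18),L(42.5,-40,18),C([(340,215),(340,140)])),(L(87.5,-80,18),L(87.5,-40,18),C([(413,215),(412,140)]))],[.576,.018,.13])
print('b',(b*1000).round(1),rb.round(1).tolist())
s,r=lines(d,[(L(-22,-40,44),L(22,-40,44),C([(345,360),(408,359)])),(L(-22,40,18),L(22,40,18),C([(345,225),(408,225)])),(L(-22,-40,44),L(-22,40,44),C([(340,350),(339,235)])),(L(22,-40,44),L(22,40,44),C([(413,350),(414,235)]))],[.658,-.097,.13])
print('s',(s*1000).round(1),r.round(1),rel(s,b))
print('ring',rel(np.r_[plane(d,C([(376,291.5)]),.036)[0][:2],b[2]],b))
for z in (.018,.024): 
    X=plane(d,C([(248,290),(195,346),(198,234),(142,290)]),z)[:, :2];A=np.c_[2*X,np.ones(4)];q=np.linalg.lstsq(A,(X**2).sum(1),rcond=None)[0];print('lamp',rel(np.r_[q[:2],b[2]],b))
E
python3 c10.py
```

```text
b [576.2  18.5 133.1] [0.1, 0.2, -0.2, 0.2, -0.4, -0.7, 0.2, 0.2, 0.4, 0.3, -0.4]
s [657.7 -97.7 135.1] [ 0.1 -0.4  0.1  0.2  0.   0.3 -0.1 -0.2] [ 6.5350e+01 -1.2596e+02  1.2000e-01]
ring [  65.04 -125.71    0.  ]
lamp [ -52.88 -125.73    0.  ]
lamp [ -51.05 -124.96    0.  ]
```

```bash
python3 -m pendant '[[[0,0,0,0,0,9,1],[0,0,0,0,0,9,1],[0,0,0,0,0,8,1],[-0.035,-0.004,0,0,0,0,1],[-0.05,-0.006,0,0,0,0,1]]]'>/dev/null
python3 -m pendant '[[[-0.05,-0.006,0,0,0,0,1],[-0.05,-0.006,0,0,0,0,1],[-0.042,-0.0037,0.04,0,0,0,1],[0,0,0.05,0,0,0,1],[0,0,0.04,0,0,0,1]]]'>/dev/null
python3 -m pendant '[[[0,0,0.02,0,0,0,1],[0,0,0,0,0,0,1],[0,0,0,0,0,0,1],[0,0,0,0,0,0,1],[0,0,0,0,0,0,1]]]'
python3 - <<'E'
from h import *
P=np.load('P.npy',allow_pickle=True).item();t=P['relay']
plan([t[0],t[1],.018],t[3])
E
```

```text
time: 50.65
position: [0.5669, -0.3348, 0.1026]
tool_rot: [0.811, 0.586, 0.0, 0.001]
ft_force: [-0.3, 0.3, -0.0]
grip_width: 0.0872
grip_force: 0.0
turn -0.03 shift [ 0.7 -1.1 84.6] rows 2.0 q6 end ~ -0.21 q6 -0.38 pos [ 0.5669 -0.3348  0.1026] tilt deg [ 0.11 -0.09] t 50.65
```

```bash
python3 -m pendant '[[[0.0007,0,0.03,0,0,0,1],[0,0,0.03,0,0,0,1],[0,0,0.017,0,0,0,1],[0,0,0.0075,0,0,0,1],[0,0,0,0,0,0,1]]]'
python3 -m pendant '[[[0,0,0,0,0,0,0.7],[0,0,0,0,0,0,0.5],[0,0,0,0,0,0,0.3],[0,0,0,0,0,0,0.3],[0,0,0,0,0,0,0.3]]]' 15
python3 -m pendant '[[[0,0,0,0,0,0,0.3],[0,0,0,0,0,0,0.3],[0,0,0,0,0,0,0.3],[0,0,0,0,0,0,0.3],[0,0,0,0,0,0,0.3]]]' 15
python3 - <<'E'
from h import *
P=np.load('P.npy',allow_pickle=True).item();t=P['relay']
plan([t[0],t[1],.018],t[3])
E
```

```text
time: 51.28
position: [0.5666, -0.3339, 0.0168]
tool_rot: [0.811, 0.585, 0.0, 0.0]
ft_force: [0.2, 0.7, 0.5]
grip_width: 0.087
grip_force: 0.0
time: 51.9
position: [0.5664, -0.3337, 0.0168]
tool_rot: [0.811, 0.585, -0.0, 0.0]
ft_force: [-0.8, -0.5, 0.2]
grip_width: 0.0448
grip_force: 0.0
time: 52.52
position: [0.5664, -0.3337, 0.0167]
tool_rot: [0.811, 0.585, -0.0, -0.0]
ft_force: [-0.1, 0.4, -1.4]
grip_width: 0.0362
grip_force: 15.0
turn -0.05 shift [-0.2 -0.2 -1.3] rows 1.0 q6 end ~ -0.21 q6 -0.38 pos [ 0.5664 -0.3337  0.0167] tilt deg [-0.  0.] t 52.52
```

```bash
python3 -m pendant '[[[0,0,-0.02,0,0,0,0.3],[0,0,-0.05,0,0,0,0.3],[0,0,-0.06,0,0,0,0.3],[0,0,-0.02,0,0,0,0.3],[0,0,0,0,0,0,0.3]]]' 15
python3 - <<'E'
from h import *
P=np.load('P.npy',allow_pickle=True).item()
plan([.658,-.0975,.07],P['board'][3])
E
```

```text
time: 53.15
position: [0.5677, -0.3347, 0.1704]
tool_rot: [0.811, 0.585, 0.001, 0.003]
ft_force: [0.5, 0.9, -1.1]
grip_width: 0.036
grip_force: 15.0
turn -25.98 shift [223.2 120.5 100.6] rows 5.0 q6 end ~ -0.28 q6 -0.38 pos [ 0.5677 -0.3347  0.1704] tilt deg [ 0.28 -0.24] t 53.15
```

```bash
python3 -m pendant '[[[0,0,0,0,0,-8.66,0.3],[0,0,0,0,0,-8.66,0.3],[0,0,0,0,0,-8.66,0.3],[0.03,0.016,0,0,0,0,0.3],[0.045,0.0245,0,0,0,0,0.3]]]'>/dev/null
python3 -m pendant '[[[0.05,0.027,0,0,0,0,0.3],[0.05,0.027,0,0,0,0,0.3],[0.035,0.019,0,0,0,0,0.3],[0.0132,0.007,0.03,0,0,0,0.3],[0,0,0.03,0,0,0,0.3]]]'>/dev/null
python3 -m pendant '[[[0,0,0.02,0,0,0,0.3],[0,0,0,0,0,0,0.3],[0,0,0,0,0,0,0.3],[0,0,0,0,0,0,0.3],[0,0,0,0,0,0,0.3]]]'
python3 - <<'E'
from h import *
P=np.load('P.npy',allow_pickle=True).item()
plan([.658,-.0975,.0545],P['board'][3])
E
```

```text
time: 55.02
position: [0.6567, -0.0969, 0.0879]
tool_rot: [0.658, 0.753, 0.0, 0.001]
ft_force: [0.0, 0.5, -0.1]
grip_width: 0.0363
grip_force: 15.0
turn -0.03 shift [-0.8  1.1 33.4] rows 1.0 q6 end ~ -0.28 q6 -0.45 pos [ 0.6567 -0.0969  0.0879] tilt deg [ 0.11 -0.03] t 55.02
```

Contact is expected at a TCP height of about 0.0527.

```bash
python3 -m pendant '[[[-0.0008,0.0011,0.015,0,0,0,0.3],[0,0,0.010,0,0,0,0.3],[0,0,0.0065,0,0,0,0.3],[0,0,0,0,0,0,0.3],[0,0,0,0,0,0,0.3]]]'
python3 -m pendant '[[[0,0,0.0005,0,0,0,0.3],[0,0,0,0,0,0,0.3],[0,0,0,0,0,0,0.3],[0,0,0,0,0,0,0.3],[0,0,0,0,0,0,0.3]]]'
python3 - <<'E'
from h import *
P=np.load('P.npy',allow_pickle=True).item()
plan([.658,-.0975,.0527],P['board'][3])
E
```

```text
time: 55.65
position: [0.6575, -0.0971, 0.0552]
tool_rot: [0.658, 0.753, 0.0, 0.0]
ft_force: [0.1, -0.1, -0.4]
grip_width: 0.0362
grip_force: 15.0
time: 56.28
position: [0.6573, -0.0971, 0.0547]
tool_rot: [0.658, 0.753, -0.0, 0.0]
ft_force: [0.5, 0.2, -1.5]
grip_width: 0.0358
grip_force: 15.0
turn -0.0 shift [-0.5  0.6  2. ] rows 1.0 q6 end ~ -0.28 q6 -0.45 pos [ 0.6573 -0.0971  0.0547] tilt deg [ 0. -0.] t 56.27
```

```bash
python3 -m pendant '[[[-0.0005,0.0006,0.0008,0,0,0,0.3],[0,0,0.0005,0,0,0,0.3],[0,0,0.0004,0,0,0,0.3],[0,0,0.0003,0,0,0,0.3],[0,0,0,0,0,0,0.3]]]'
python3 -m pendant '[[[0,0,0.0003,0,0,0,0.3],[0,0,0,0,0,0,0.3],[0,0,0,0,0,0,0.3],[0,0,0,0,0,0,0.3],[0,0,0,0,0,0,0.3]]]'
```

```text
time: 56.9
position: [0.658, -0.0975, 0.0527]
tool_rot: [0.658, 0.753, 0.0, 0.0]
ft_force: [-0.2, -0.0, -0.6]
grip_width: 0.0364
grip_force: 15.0
time: 57.52
position: [0.658, -0.0975, 0.0527]
tool_rot: [0.658, 0.753, 0.0, 0.0]
ft_force: [-0.4, -0.1, 3.7]
grip_width: 0.0363
grip_force: 15.0
```

Contact at 3.7 N, at the expected height. Now I'll release, lift straight up and look.

```bash
python3 -m pendant '[[[0,0,0,0,0,0,0.8],[0,0,0,0,0,0,0.8],[0,0,0,0,0,0,0.8],[0,0,0,0,0,0,0.8],[0,0,0,0,0,0,0.8]]]' 15
python3 -m pendant '[[[0,0,-0.02,0,0,0,0.8],[0,0,-0.05,0,0,0,0.8],[0,0,-0.06,0,0,0,0.8],[0,0,-0.06,0,0,0,1],[0,0,-0.01,0,0,0,1]]]'>/dev/null
python3 -m pendant '[[[-0.03,0,0,0,0,0,1],[0,0,0,0,0,0,1],[0,0,0,0,0,0,1],[0,0,0,0,0,0,1],[0,0,0,0,0,0,1]]]'
python3 - <<'E'
from h import *
o,c=snap('wrist','w11')
im=c['img'][:240,130:530,::-1];cv2.imwrite('pics/w11c.png',cv2.resize(im,(800,480),interpolation=cv2.INTER_CUBIC))
E
```

```text
time: 58.15
position: [0.658, -0.0975, 0.0523]
tool_rot: [0.658, 0.753, -0.0, -0.0]
ft_force: [0.4, 0.2, -0.0]
grip_width: 0.0685
grip_force: 0.0
time: 59.4
position: [0.6618, -0.1265, 0.2521]
tool_rot: [0.658, 0.753, -0.0, -0.0]
ft_force: [-1.5, -0.1, 0.0]
grip_width: 0.0871
grip_force: 0.0
```

View pics/w11c.png

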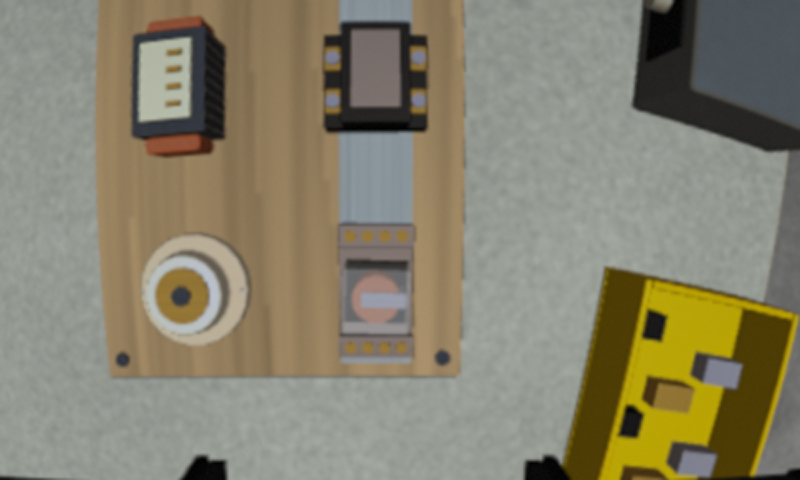

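The relay stands upright on the socket, with its foot edge at y≈260, its far top edge at y≈336 and its sides at 341–412. The other parts have not moved. Now a numeric check.

```bash
python3 - <<'E'
from c9 import *
d=cam(load('w11'));b=np.array([.5762,.0185,.1331])
g=cv2.cvtColor(d['c']['img'],cv2.COLOR_RGB2GRAY).astype(float)
col=g[110:185,308:328].mean(1);r=np.diff(col);print([(110.5+i,int(r[i])) for i in range(len(r)) if abs(r[i])>5])
a=C([(376,260.5)])
for nm,p,z,off in (('near foot',(376,260.5),.036,-18),('far top',(376,336),.084,18),('socket near bottom',(376,225),.018,-40),('socket far top',(376,360),.044,40)):
    q=rel(np.r_[plane(d,C([p]),z)[0][:2],b[2]],b);print(nm,'centre y',(q[1]+off).round(2))
for z,u in ((.084,(341,412)),): print('relay x',[rel(np.r_[plane(d,C([(k,325)]),z)[0][:2],b[2]],b)[0] for k in u])
E
```

```text
[(110.5, -21), (111.5, -22), (112.5, 15), (113.5, 6), (122.5, -8), (124.5, 6), (128.5, -13), (129.5, -38), (130.5, -19), (132.5, 6), (133.5, 17), (134.5, 23), (135.5, 9), (137.5, 7), (138.5, 7), (139.5, 5), (145.5, 5), (146.5, 8), (153.5, -7), (160.5, 9), (161.5, 8), (165.5, -17), (166.5, -35), (167.5, 6), (168.5, 16), (177.5, 12), (178.5, 13), (179.5, 5)]
near foot centre y -125.38
far top centre y -125.56
socket near bottom centre y -126.54
socket far top centre y -126.7
relay x [np.float64(46.58), np.float64(84.2)]
```

```bash
python3 -c "
from rig import hand_in
print(hand_in())"
```

```text
the job is handed in; nothing more can be done
None
```

I laid out the board as asked and handed it in at about 59 s. The transformer, contactor, socket and relay each measured within about 2 mm of their places and stand upright and square; I moved the contactor about 2–3 mm to line it up before placing the socket, and never touched the spare contactor.

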